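# Setting up the tasting corner of a dairy shop counter

## Robot

A 6-joint arm with a two-finger parallel gripper is mounted at the origin on the work surface. World frame = base frame: x ahead of the robot, y to its left, z up, the work surface at z = 0. Lengths are in m, angles in rad, forces in N, time in s.
With the tool pointing down it reaches from about 0.35 to 0.775 m from the base axis. Payload 7.3 kg.
Tool frame: the origin (TCP) lies at the very end of the fingers, on their centre line; the grasp point (between the pads) lies 19 mm behind it (robot.hold_point_z is the distance from the TCP to the grasp point, in m); z points along the fingers, y is the direction in which the jaws open and shut (so a half turn about z gives the same grasp; the last joint's range is limited). The gripper opens to 92 mm and grips with 3 to 60 N. Pads are 19 mm wide; open, the fingers measure 130 mm over their backs; the gripper's body (75 mm by 190 mm) begins 47 mm behind the grasp point.
Start: joints at [1.067, 0.342, 1.524, -0, 1.275, -0.146], TCP at [0.184, 0.492, 0.227] pointing down, gripper open.
Joint ranges: [-2.53, 2.53], [-0.77, 2.02], [0.04, 2.7], [-1, 4.14], [0.28, 2.66], [-3.11, 3.11]. Speed limits (rad/s): [2.57, 2.57, 3.14, 3.14, 3.14, 3.14].

## Interface

Orientations are given as [roll, pitch, yaw] about the fixed x, y, z axes, in that order (R = Rz(yaw) Ry(pitch) Rx(roll)).
In Python, from cell import monitor, viewer, robot gives the robot as it stands.
- The arm moves only by the tool move_arm, never from a script. Its argument "deltas" is a list of rows, each an object of numbers: "x", "y", "z": the shift along the tool's x, y, z in m; "wx", "wy", "wz": the turn, a rotation vector about the tool's x, y, z in degrees; "hand": the opening, from 0 (shut) to 1 (fully open). In form: [{"x": .., "y": .., "z": .., "wx": .., "wy": .., "wz": .., "hand": ..}, ...]. A call has 1 to 8 rows; each row is the pose to reach, as a shift and turn from the pose commanded when the call began, along the tool's axes at that moment; what a row does not reach only later rows make up. A row lasts 1/8 s, in which the tool goes at most 62.5 mm and 10.7 degrees, less where a joint would pass 70% of its speed; a pose out of reach is approached as far as the arm can. A call with a gripper value outside its range is refused whole. The fingers move at their own pace and stop on an object; "grip_force" is the grip in N (left out, the last holds). Time passes only in rows, so rows that repeat a pose let the fingers close. It gives the time, the measured TCP pose, the force and the opening at its end, in the units of the state.
- monitor.observe(): the state, without advancing time (a new reading comes with each control period).
- viewer.read_camera(name): name is "side" or "top"; returns the picture (420x560x3 uint8, red, green, blue); there is no depth.
- viewer.camera_params(name): a dict with "camera_matrix" (3x3 intrinsics, pixels), "k1" (the pictures are not rectified: a ray, as slopes to the right and down, at radius r is drawn at 1 + k1 r^2 times it, then the intrinsics apply), "R" (3x3) and "t" (3): a world point X has camera coordinates R X + t. Camera axes: x right, y down, z forward; pixel columns grow to the right and rows downward; lengths in m; the calibration is good to about 2 mm. A picture is of the moment at which its call begins. camera_params takes no time and is no camera call.
- robot.hand_in(): hands the job in, once; it reports no verdict.
The state is a dict: "time": time; "qpos": joint angles; "qvel": joint speeds; "joint_efforts": joint torques, N m; "tool_pos": TCP position; "tool_rot": TCP orientation; "contact_force": force on the tool from outside, world axes, zero at the start; "torque": the same for the moment, N m; "opening": finger opening in m.
Only numpy, scipy, OpenCV 4.12 (cv2) and the standard library are available. Lean on these libraries where they do the work, as an engineer would, in place of code of your own. Each camera call takes 0.05 s, during which the arm holds its last target. There are 200 camera calls.

## Task

Set up the tasting corner: slide each thin tasting board along its lane until it overhangs the ledge's open edge, pinch it there, and lay it flat inside the green tray, no board on top of another (it varies how many boards there are). Keep the jars covered until all boards are laid; then lift the loose cap off each of the two jars and set the caps in the white cap holder, one in each bay. Leave the jars standing upright and leave the tumbler, carton and calculator alone.

Things in the scene. Friction and masses are not known exactly. Their poses are not given: they have to be found in the camera images.
- ledge: fixed raised ledge, 190 (x) x 192 (y) mm, flat dark steel top 60 mm above the counter; origin: centre of its underside. Open edge: +x, 95 mm from the origin, away from the robot, free air before and below it. Rails 6 mm wide, 10 mm above the top, part it into 3 lanes 56 mm wide along x, centred at y = -62, 0, 62 mm, with no room for fingers beside a board; a rail closes the -x end.
- board1: white thin tasting board, plastic, 140 (its x) x 50 (its y) x 4 mm thick, about 45 g; origin at the centre of its underside. Starts flat in a lane of the ledge, x along the lane, its end 2 to 42 mm short of the open edge; press lightly on its top and drag to slide it. May be absent.
- board2: yellow thin tasting board, plastic, 140 (its x) x 50 (its y) x 4 mm thick, about 45 g; origin at the centre of its underside. Starts flat in a lane of the ledge, x along the lane, its end 2 to 42 mm short of the open edge; press lightly on its top and drag to slide it. May be absent.
- board3: red thin tasting board, plastic, 140 (its x) x 50 (its y) x 4 mm thick, about 45 g; origin at the centre of its underside. Starts flat in a lane of the ledge, x along the lane, its end 2 to 42 mm short of the open edge; press lightly on its top and drag to slide it. May be absent.
- tray: loose green serving tray, 180 (its x) x 280 (its y) mm, rim 14 mm high and 5 mm thick, floor 5 mm thick, so the inside is 170 x 270 mm; about 0.8 kg; origin at the centre of its underside. Three boards fit side by side with their x along the tray's x, for example at y = -80, 0 and 80 mm.
- jar1: sample jar with blue cap: loose steel cylinder 68 mm in diameter and 80 mm high with a green band, then a neck 30 mm in diameter and 16 mm high; about 0.5 kg; origin at the centre of its underside
- jar2: sample jar with orange cap: loose steel cylinder 68 mm in diameter and 80 mm high with a green band, then a neck 30 mm in diameter and 16 mm high; about 0.5 kg; origin at the centre of its underside
- cap1: blue loose cap, 46 mm in outer diameter, 26 mm high, hollow below (5 mm top, 22 mm skirt), about 30 g, origin at the centre of its lower rim. It starts upright on jar1, its rim resting on the jar's shoulder 80 mm above the jar's origin; it only has to be lifted straight up 25 mm to come free of the neck
- cap2: orange loose cap, 46 mm in outer diameter, 26 mm high, hollow below (5 mm top, 22 mm skirt), about 30 g, origin at the centre of its lower rim. It starts upright on jar2, its rim resting on the jar's shoulder 80 mm above the jar's origin; it only has to be lifted straight up 25 mm to come free of the neck
- cap1_center (a point): centre of cap1, on its axis, 13 mm above its lower rim
- cap2_center (a point): centre of cap2, on its axis, 13 mm above its lower rim
- holder: loose white open cap holder, 85 (its x) x 165 (its y) x 16 mm high, walls and floor 5 mm; one divider across its middle makes two bays, each 75 x 75 mm, centred at y = -40 and +40 mm; about 0.5 kg; origin at the centre of its underside
- tumbler: bystander: steel tumbler, 70 mm in diameter, 100 mm high; origin at the centre of its underside
- carton: bystander: white and blue milk carton, 60 x 60 x 118 mm; origin at the centre of its underside
- calculator: bystander: black desk calculator, 150 x 90 x 25 mm; origin at the centre of its underside
Things that resemble listed ones, but are neither listed nor needed, are in the scene too. Of the things shaped like the holder, the white one is meant.

How it is judged:
On the way, in this order (a step that is already met when the one before it is completed fails the run):
1. every board lies flat in the tray, released, and both jars are still capped (z of board1 in the frame of tray between 0.002 and 0.008 m and angle between each of board1, board2, board3's own z axis and vertical below 0.06 rad and x of board1 in the frame of tray between -0.065 and 0.065 m and y of board1 in the frame of tray between -0.115 and 0.115 m and linear speed of each of board1, board2, board3 below 0.03 m/s and contact force between each of board1, board2, board3 and the fingers below 0.1 N and z of board2 in the frame of tray between 0.002 and 0.008 m and x of board2 in the frame of tray between -0.065 and 0.065 m and y of board2 in the frame of tray between -0.115 and 0.115 m and z of board3 in the frame of tray between 0.002 and 0.008 m and x of board3 in the frame of tray between -0.065 and 0.065 m and y of board3 in the frame of tray between -0.115 and 0.115 m and horizontal distance between cap1 and jar1 below 0.015 m and z of cap1 in the frame of jar1 above 0.07 m and horizontal distance between cap2 and jar2 below 0.015 m and z of cap2 in the frame of jar2 above 0.07 m), for 0.2 s.
2. both caps are in the holder, one in each bay (x of cap1_center in the frame of holder between -0.027 and 0.027 m and y of cap1_center in the frame of holder between -0.068 and 0.068 m and (y of cap1_center in the frame of holder below -0.014 m or y of cap1_center in the frame of holder above 0.014 m) and z of cap1_center in the frame of holder between 0.008 and 0.032 m and linear speed of each of cap1, cap2 below 0.03 m/s and x of cap2_center in the frame of holder between -0.027 and 0.027 m and y of cap2_center in the frame of holder between -0.068 and 0.068 m and (y of cap2_center in the frame of holder below -0.014 m or y of cap2_center in the frame of holder above 0.014 m) and z of cap2_center in the frame of holder between 0.008 and 0.032 m and horizontal distance between cap1_center and cap2_center above 0.035 m), for 0.2 s.
At the end, for the whole second after the job is handed in: Every board lies flat on the tray floor (3 mm, 0.06 rad; centre within 65 mm in x and 115 mm in y of the tray centre), none on another; one cap in each bay of the holder (cap centres 14 mm clear of the divider's middle, 35 mm apart); jars upright (0.15 rad) on the counter; all released and at rest (all of step 2 and z of board1 in the frame of tray between 0.002 and 0.008 m and angle between each of board1, board2, board3's own z axis and vertical below 0.06 rad and x of board1 in the frame of tray between -0.065 and 0.065 m and y of board1 in the frame of tray between -0.115 and 0.115 m and linear speed of each of board1, board2, board3 below 0.03 m/s and contact force between each of board1, board2, board3 and the fingers below 0.1 N and z of board2 in the frame of tray between 0.002 and 0.008 m and x of board2 in the frame of tray between -0.065 and 0.065 m and y of board2 in the frame of tray between -0.115 and 0.115 m and z of board3 in the frame of tray between 0.002 and 0.008 m and x of board3 in the frame of tray between -0.065 and 0.065 m and y of board3 in the frame of tray between -0.115 and 0.115 m and angle between each of jar1, jar2's own z axis and vertical below 0.15 rad and height (world z) of each of jar1, jar2 below 0.01 m); the robot touches nothing.
It fails at once if the tumbler is moved more than 3 cm (distance of tumbler from where it was at the start of the episode above 0.03 m).
It fails at once if the carton is moved more than 3 cm (distance of carton from where it was at the start of the episode above 0.03 m).
It fails at once if the calculator is moved more than 3 cm (distance of calculator from where it was at the start of the episode above 0.03 m).
It fails at once if jar1 is tipped over (angle between jar1's own z axis and vertical above 0.6 rad).
It fails at once if jar2 is tipped over (angle between jar2's own z axis and vertical above 0.6 rad).
Of board1, board2, board3 only 2 to 3 are there at a start; the rules pass over those that are not, and their reading is None.
At some moment in a run one of tray, holder may be knocked a few centimetres aside while the robot is not near it.
Once in a run the grip may slacken for a moment while it holds something.
It also fails if it takes over 210 s, if anything falls off the work surface, if the arm or the gripper's body presses on something with over 40 N, if the wrist force passes 120 N, or if a joint passes its speed limit or range.

## Working session

There is one attempt and no reset: what is moved stays moved. The work goes in short steps, Python scripts to look and compute and a tool call to move; the robot and the scene stay as the last step left them, time stands still between calls to the robot, and variables do not carry over. Pictures are saved under pics/ and viewed, about 12 in all and at most 16, crops included, and the job is handed in when it is done.

Besides the shell and the picture viewer there is one more tool, called after "Emit:" as name(argument=value, ...) on one line, values as JSON. move_arm: Moves the arm, as the interface text tells. Its arguments: {"type":"object","properties":{"deltas":{"type":"array","items":{"type":"object","properties":{"x":{"type":"number"},"y":{"type":"number"},"z":{"type":"number"},"wx":{"type":"number"},"wy":{"type":"number"},"wz":{"type":"number"},"hand":{"type":"number"}}}},"grip_force":{"type":"number"}},"required":["deltas"]}

```bash
mkdir -p pics; ls; python3 - <<'E'
from cell import monitor, viewer, robot
import cv2, numpy as np
for n in ("top","side"):
    im=viewer.read_camera(n); cv2.imwrite(f"pics/{n}0.png",im[:,:,::-1])
    p=viewer.camera_params(n); R=np.array(p["R"]);print(n,np.round(p["camera_matrix"],1).tolist(),p["k1"],np.round(R,3).tolist(),np.round(-R.T@np.array(p["t"]),3))
s=monitor.observe();print(s)
E
```

```text
pics
top [[397.2, 0.0, 278.4], [0.0, 397.2, 206.4], [0.0, 0.0, 1.0]] -0.08920281737088741 [[0.004, -1.0, 0.017], [-0.996, -0.006, -0.085], [0.085, -0.016, -0.996]] [0.41  0.015 1.086]
side [[395.4, 0.0, 275.9], [0.0, 395.4, 215.2], [0.0, 0.0, 1.0]] -0.08540809936501521 [[0.851, -0.525, -0.018], [-0.412, -0.645, -0.644], [0.327, 0.555, -0.765]] [ 0.151 -0.541  0.884]
{'time': 0.1, 'qpos': array([ 1.06701699e+00,  3.42645782e-01,  1.52491528e+00,  9.98901699e-06,
        1.27538814e+00, -1.46001908e-01]), 'qvel': array([ 0.00015899, -0.00043449, -0.00508213, -0.00042282, -0.00119107,
       -0.00015731]), 'joint_efforts': array([ 1.26410134e-03, -4.32006276e+01, -2.44695675e+01,  7.19246780e-02,
        5.27190662e-02, -9.01962426e-05]), 'tool_pos': array([0.18365478, 0.49144872, 0.22612039]), 'tool_rot': array([-3.14025193e+00, -2.06806095e-04,  2.78381217e+00]), 'contact_force': array([ 0.4627497 ,  0.1389935 , -0.75104797]), 'torque': array([ 0.03389161, -0.05380487,  0.00682715]), 'opening': 0.09208926128680871}
```

View pics/top0.png

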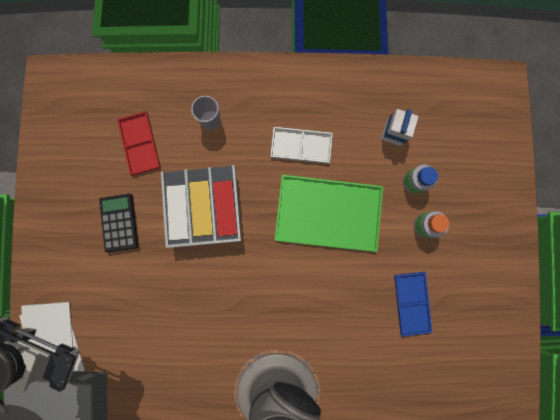

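View pics/side0.png

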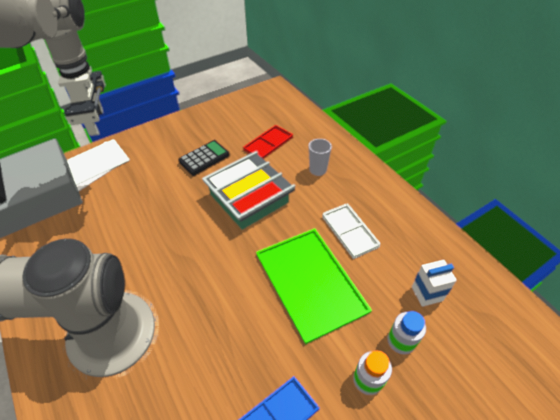

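The top view shows the ledge at (201,207), with the white board at (177,212), yellow at (200,208) and red at (224,208). The tray is at (329,214). Three things are holder-shaped: white (302,146), red (139,144) and blue (413,304); white is the one meant. The blue cap is at (428,176) and the orange cap at (439,223). The tumbler is at (206,110), the carton at (403,125) and the calculator at (118,222).

```bash
cat > h.py <<'E'
from cell import monitor, viewer, robot
import cv2, numpy as np
from scipy.spatial.transform import Rotation as Ro
def grab(n):
    return viewer.read_camera(n)
def cam(n):
    p=viewer.camera_params(n); return np.array(p["camera_matrix"]),p["k1"],np.array(p["R"]),np.array(p["t"])
def world(n,uv,z):
    K,k,R,t=cam(n); uv=np.asarray(uv,float).reshape(-1,1,2)
    s=cv2.undistortPoints(uv,K,np.array([k,0,0,0.])).reshape(-1,2)
    d=np.c_[s,np.ones(len(s))]@R; c=-R.T@t
    return c+d*((z-c[2])/d[:,2])[:,None]
def pix(n,X):
    K,k,R,t=cam(n); return cv2.projectPoints(np.asarray(X,float).reshape(-1,1,3),cv2.Rodrigues(R)[0],t,K,np.array([k,0,0,0.]))[0].reshape(-1,2)
def mask(im,lo,hi,box):
    h=cv2.cvtColor(im,cv2.COLOR_RGB2HSV); m=cv2.inRange(h,lo,hi); o=np.zeros_like(m)
    x0,y0,x1,y1=box; o[y0:y1,x0:x1]=m[y0:y1,x0:x1]; return o
def rect(n,m,z):
    """largest blob -> world rect: centre, (long,short) size, yaw of the long side"""
    c=max(cv2.findContours(m,0,cv2.CHAIN_APPROX_NONE)[0],key=cv2.contourArea)
    w=world(n,c,z)[:,:2]; r=cv2.minAreaRect((w*1000).astype(np.float32)); b=cv2.boxPoints(r)
    e=[b[1]-b[0],b[2]-b[1]]; e=max(e,key=np.linalg.norm)
    return np.round(r[0],1),np.round(sorted(r[1])[::-1],1),round((np.degrees(np.arctan2(e[1],e[0]))+90)%180-90,1)
W=((0,0,150),(180,60,255)); Y=((18,90,100),(32,255,255)); RD=((0,150,90),(6,255,255)); G=((45,120,100),(75,255,255)); B=((100,120,80),(125,255,255)); O=((3,150,150),(16,255,255))
def show(name,im,box,f=3):
    x0,y0,x1,y1=box; cv2.imwrite(f"pics/{name}.png",cv2.resize(im[y0:y1,x0:x1,::-1],None,fx=f,fy=f,interpolation=cv2.INTER_CUBIC))
def st():
    s=monitor.observe(); print("t",round(s["time"],2),"tcp",np.round(s["tool_pos"],4),"rpy",np.round(np.degrees(s["tool_rot"]),1),"F",np.round(s["contact_force"],1),"op",round(s["opening"],4),"q",np.round(s["qpos"],2)); return s
def delta(xyz,yaw=None,rpy=None):
    """shift/turn in tool axes from the measured pose"""
    s=monitor.observe(); R=Ro.from_euler("xyz",s["tool_rot"]); d=R.inv().apply(np.asarray(xyz)-s["tool_pos"])
    T=Ro.from_euler("xyz",rpy if rpy is not None else [180,0,yaw],degrees=True)
    print("delta mm",np.round(d*1000,1),"rot",np.round(np.degrees((R.inv()*T).as_rotvec()),1))
E
python3 - <<'E'
from h import *
im=grab("top")
led=(155,155,245,255)
for n,c,b,z in [("white",W,(168,180,187,245),.064),("yellow",Y,led,.064),("red",RD,led,.064),("tray",G,(265,165,395,260),.014),("holder",W,(262,120,340,172),.016)]:
    print(n,rect("top",mask(im,*c,b),z))
ims=grab("side")
for n,c,bt,bs in [("cap1",B,(412,160,445,195),(395,305,430,335)),("cap2",O,(422,205,455,240),(360,345,395,380))]:
    print(n,rect("top",mask(im,*c,bt),.106),rect("side",mask(ims,*c,bs),.1))
# ledge outline top corners by hand
print(np.round(world("top",[(163,171),(235,166),(241,242),(167,246)],.070)*1000))
show("led",im,(90,90,345,260))
E
```

```text
white (array([488. , 260.4]), array([152.6,  47.1]), np.float32(1.5))
yellow (array([492.5, 199.9]), array([141. ,  51.3]), np.float32(5.8))
red (array([492.9, 137.2]), array([138.6,  48.8]), np.float32(6.3))
tray (array([ 484.9, -140. ]), array([279.7, 181.1]), np.float32(83.9))
holder (array([674. , -64.8]), array([164.8,  84.5]), np.float32(84.5))
cap1 (array([ 574.2, -381.9]), array([46.4, 43.3]), np.float32(-75.6)) (array([ 572.2, -381.6]), array([56., 43.]), np.float32(9.1))
cap2 (array([ 454. , -409.3]), array([42. , 40.7]), np.float32(88.5)) (array([ 464.6, -385.4]), array([59.9, 27.1]), np.float32(-43.6))
[[587. 298.  70.]
 [601. 111.  70.]
 [405.  93.  70.]
 [394. 282.  70.]]
```

View pics/led.png

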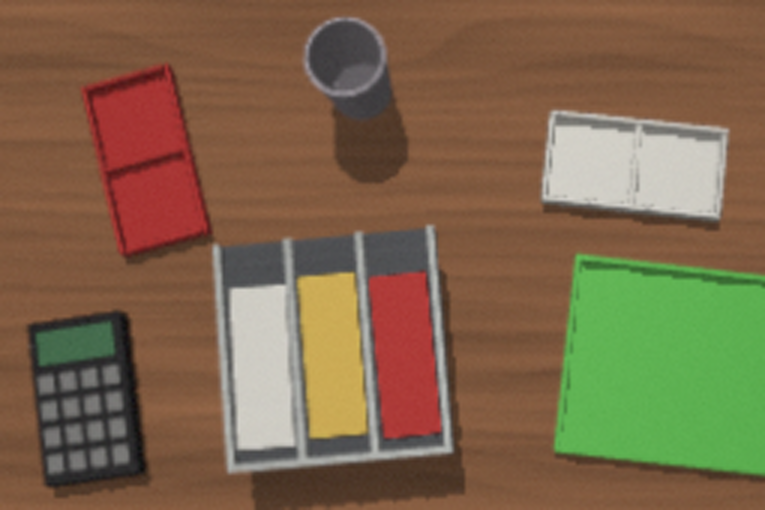

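```bash
python3 - <<'E'
from h import *
im=grab("top"); ims=grab("side")
print("tumbler rim top",np.round(world("top",[(205.5,109)],.1)*1000), "white", np.round(world("top",[(177.4,212.3)],.064)*1000))
h=np.array([497,197.]);
for yaw in (5.,5.8):
  c,s=np.cos(np.radians(yaw)),np.sin(np.radians(yaw))
  for n,p in [("w",world("top",[(177.4,212.3)],.064)[0,:2]*1000),("y",(492.5,199.9)),("r",(492.9,137.2))]:
    d=np.array(p)-h; print(yaw,n,np.round([c*d[0]+s*d[1],-s*d[0]+c*d[1]],1))
for n,c in [("yellow",Y),("red",RD)]: print(n,rect("side",mask(ims,*c,(195,150,300,232)),.064))
print("tray",rect("side",mask(ims,*G,(250,225,375,345)),.014))
ws=world("side",[(209,190),(254,156),(294,187)],.070); print(np.round(ws*1000)) 
cv2.imwrite("pics/x.png",cv2.resize(ims[130:240,180:340,::-1],None,fx=4,fy=4,interpolation=cv2.INTER_CUBIC))
delta([.50,.20,.12],185.3)
E
```

```text
tumbler rim top [[743. 186. 100.]] white [[481. 259.  64.]]
5.0 w [-11.   63.3]
5.0 y [-4.2  3.3]
5.0 r [ -9.3 -59.2]
5.8 w [-10.1  63.5]
5.8 y [-4.2  3.3]
5.8 r [-10.1 -59.1]
yellow (array([491.4, 206. ]), array([144.1,  49.7]), np.float32(5.6))
red (array([491.1, 143.7]), array([140.5,  44.9]), np.float32(5.9))
tray (array([ 482.5, -138.6]), array([283. , 182.9]), np.float32(83.9))
[[386. 234.  70.]
 [567. 290.  70.]
 [597. 112.  70.]]
delta mm [-398.3 -162.4  106.6] rot [ -0.   -0.  -25.8]
```

View pics/x.png

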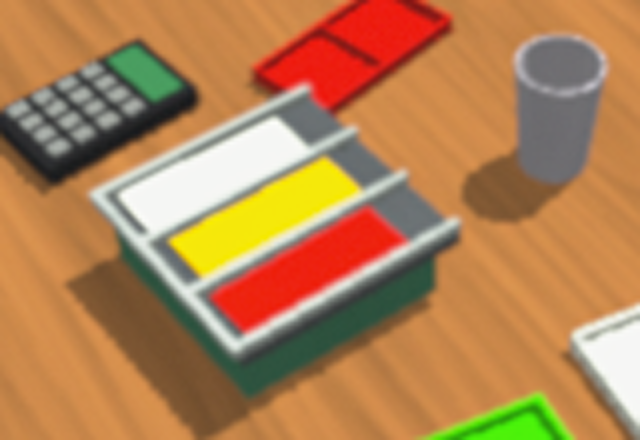

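The side view shows all three lanes occupied, each board about 30–38 mm short of the open edge, and the tumbler is clear of the edge at x≈0.74. I start with red.

```bash
python3 - <<'E'
from h import *
delta([.477,.1365,.13],185.6)
E
```

```text
delta mm [-399.  -229.9   96.6] rot [ -0.   -0.  -26.1]
```

Emit:
move_arm(deltas=[{"x": -0.05,"y": -0.03,"z": 0.012,"wz": -4,"hand": 0},{"x": -0.1,"y": -0.058,"z": 0.024,"wz": -8,"hand": 0},{"x": -0.15,"y": -0.087,"z": 0.036,"wz": -12,"hand": 0},{"x": -0.2,"y": -0.115,"z": 0.048,"wz": -16,"hand": 0},{"x": -0.25,"y": -0.144,"z": 0.06,"wz": -20,"hand": 0},{"x": -0.3,"y": -0.173,"z": 0.072,"wz": -23,"hand": 0},{"x": -0.35,"y": -0.202,"z": 0.085,"wz": -26,"hand": 0},{"x": -0.399,"y": -0.23,"z": 0.097,"wz": -26,"hand": 0}])

```text
schema error: expected keys x, y, z, wx, wy, wz, hand
```

```bash
python3 - <<'E'
from h import *
st(); delta([.477,.1365,.068],185.6)
E
```

```text
t 0.3 tcp [0.1838 0.4917 0.2265] rpy [-180.    -0.   159.5] F [-0.4 -0.1 -0.1] op 0.092 q [ 1.07  0.34  1.52 -0.    1.28 -0.15]
delta mm [-399.  -229.9  158.6] rot [ -0.   -0.  -26.1]
```

Emit:
move_arm(deltas=[{"x": -0.05,"y": -0.03,"z": 0.012,"wx": 0,"wy": 0,"wz": -4,"hand": 0},{"x": -0.1,"y": -0.058,"z": 0.024,"wx": 0,"wy": 0,"wz": -8,"hand": 0},{"x": -0.15,"y": -0.087,"z": 0.036,"wx": 0,"wy": 0,"wz": -12,"hand": 0},{"x": -0.2,"y": -0.115,"z": 0.048,"wx": 0,"wy": 0,"wz": -16,"hand": 0},{"x": -0.25,"y": -0.144,"z": 0.06,"wx": 0,"wy": 0,"wz": -20,"hand": 0},{"x": -0.3,"y": -0.173,"z": 0.072,"wx": 0,"wy": 0,"wz": -23,"hand": 0},{"x": -0.35,"y": -0.202,"z": 0.085,"wx": 0,"wy": 0,"wz": -26,"hand": 0},{"x": -0.399,"y": -0.23,"z": 0.097,"wx": 0,"wy": 0,"wz": -26,"hand": 0}])

```text
time: 1.3
tool_pos: [0.4781, 0.1349, 0.1294]
tool_rot: [3.141, 0.0, -3.045]
contact_force: [0.6, 0.2, 0.3]
opening: 0.0162
```

```bash
python3 - <<'E'
from h import *
st(); delta([.477,.1365,.068],185.6)
E
```

```text
t 1.3 tcp [0.4781 0.1349 0.1294] rpy [ 180.     0.  -174.5] F [0.6 0.2 0.3] op 0.0162 q [ 0.12  0.4   1.74  0.    1.01 -1.55]
delta mm [ 1.   1.7 61.4] rot [ 0.   0.  -0.1]
```

Emit:
move_arm(deltas=[{"x": 0.001,"y": 0.002,"z": 0.03,"wx": 0,"wy": 0,"wz": 0,"hand": 0},{"x": 0.001,"y": 0.002,"z": 0.055,"wx": 0,"wy": 0,"wz": 0,"hand": 0},{"x": 0.001,"y": 0.002,"z": 0.062,"wx": 0,"wy": 0,"wz": 0,"hand": 0},{"x": 0.001,"y": 0.002,"z": 0.064,"wx": 0,"wy": 0,"wz": 0,"hand": 0},{"x": 0.001,"y": 0.002,"z": 0.066,"wx": 0,"wy": 0,"wz": 0,"hand": 0},{"x": 0.001,"y": 0.002,"z": 0.066,"wx": 0,"wy": 0,"wz": 0,"hand": 0}])

```text
time: 2.05
tool_pos: [0.4762, 0.1387, 0.0643]
tool_rot: [3.141, 0.001, -3.045]
contact_force: [0.0, -0.3, 0.0]
opening: 0.0006
```

```bash
python3 - <<'E'
from h import *
st()
E
```

```text
t 2.05 tcp [0.4762 0.1387 0.0643] rpy [ 1.800e+02  1.000e-01 -1.745e+02] F [ 0.  -0.3  0. ] op 0.0006 q [ 0.13  0.49  1.81  0.    0.84 -1.54]
```

Emit:
move_arm(deltas=[{"x": 0,"y": -0.001,"z": 0.001,"wx": 0,"wy": 0,"wz": 0,"hand": 0},{"x": 0,"y": -0.001,"z": 0.002,"wx": 0,"wy": 0,"wz": 0,"hand": 0},{"x": 0,"y": -0.001,"z": 0.002,"wx": 0,"wy": 0,"wz": 0,"hand": 0}])

```text
time: 2.42
tool_pos: [0.4763, 0.1386, 0.0642]
tool_rot: [3.14, 0.003, -3.046]
contact_force: [-6.0, 4.3, 19.9]
opening: 0.0006
```

Emit:
move_arm(deltas=[{"x": -0.002,"y": 0,"z": -0.001,"wx": 0,"wy": 0,"wz": 0,"hand": 0},{"x": -0.008,"y": 0,"z": -0.001,"wx": 0,"wy": 0,"wz": 0,"hand": 0},{"x": -0.016,"y": 0,"z": -0.001,"wx": 0,"wy": 0,"wz": 0,"hand": 0},{"x": -0.024,"y": 0,"z": -0.001,"wx": 0,"wy": 0,"wz": 0,"hand": 0},{"x": -0.032,"y": 0,"z": -0.001,"wx": 0,"wy": 0,"wz": 0,"hand": 0},{"x": -0.04,"y": 0,"z": -0.001,"wx": 0,"wy": 0,"wz": 0,"hand": 0}])

```text
time: 3.18
tool_pos: [0.5147, 0.1414, 0.0642]
tool_rot: [3.142, -0.002, -3.045]
contact_force: [-7.5, -0.7, 12.7]
opening: 0.0005
```

```bash
python3 - <<'E'
from h import *
st(); im=grab("top"); print(rect("top",mask(im,*RD,(155,120,260,255)),.064))
show("d1",im,(140,100,300,260),3)
E
```

```text
t 3.17 tcp [0.5147 0.1414 0.0642] rpy [ 1.800e+02 -1.000e-01 -1.745e+02] F [-7.5 -0.7 12.7] op 0.0005 q [ 0.12  0.54  1.7   0.    0.9  -1.54]
(array([625.8, 316. ]), array([59.1, 13.2]), np.float32(2.2))
```

View pics/d1.png

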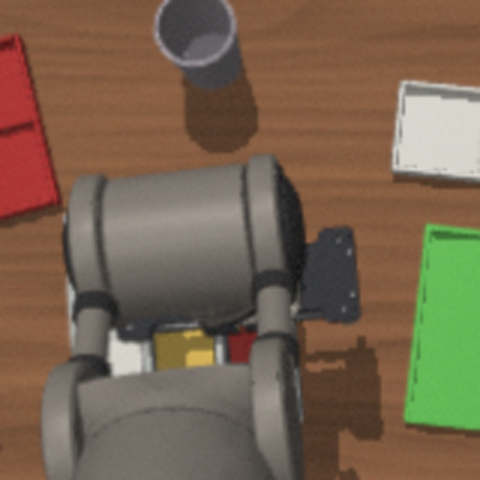

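The arm hides the board in the top view, so I check the red board with the side camera.

```bash
python3 - <<'E'
from h import *
im=grab("side"); m=mask(im,*RD,(225,155,340,260)); ys,xs=np.nonzero(m); i=xs.argmax(); j=xs.argmin(); print(xs[i],ys[i],xs[j],ys[j],np.round(world("side",[(xs[i],ys[i]),(xs[j],ys[j])],.064)*1000))
p=np.percentile
show("s1",im,(190,110,350,250),3)
E
```

```text
269 193 245 197 [[528. 136.  64.]
 [463. 159.  64.]]
```

View pics/s1.png

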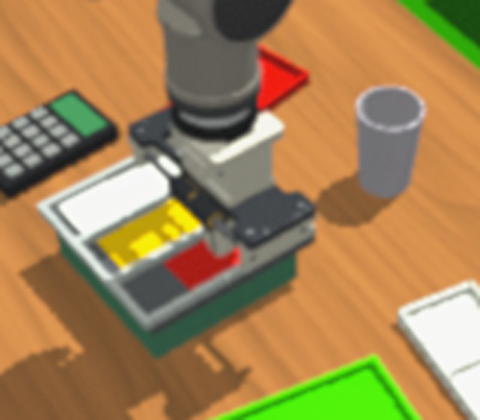

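The rear of the red board has moved forward, leaving bare steel behind it, so it slides with the finger. I continue the drag.

Emit:
move_arm(deltas=[{"x": -0.008,"y": 0,"z": 0,"wx": 0,"wy": 0,"wz": 0,"hand": 0},{"x": -0.016,"y": 0,"z": 0,"wx": 0,"wy": 0,"wz": 0,"hand": 0},{"x": -0.024,"y": 0,"z": 0,"wx": 0,"wy": 0,"wz": 0,"hand": 0},{"x": -0.032,"y": 0,"z": 0,"wx": 0,"wy": 0,"wz": 0,"hand": 0},{"x": -0.04,"y": 0,"z": 0,"wx": 0,"wy": 0,"wz": 0,"hand": 0},{"x": -0.046,"y": 0,"z": 0,"wx": 0,"wy": 0,"wz": 0,"hand": 0},{"x": -0.046,"y": 0,"z": -0.01,"wx": 0,"wy": 0,"wz": 0,"hand": 0},{"x": -0.046,"y": 0,"z": -0.06,"wx": 0,"wy": 0,"wz": 0,"hand": 0}])

```text
time: 4.28
tool_pos: [0.5596, 0.1455, 0.1212]
tool_rot: [-3.141, -0.006, -3.046]
contact_force: [1.3, 0.5, 0.4]
opening: 0.0005
```

```bash
python3 - <<'E'
from h import *
st(); im=grab("side"); m=mask(im,*RD,(225,155,340,260)); 
print(rect("side",m,.064)); ys,xs=np.nonzero(m); i=xs.argmax();print(xs[i],ys[i],np.round(world("side",[(xs[i],ys[i])],.064)*1000))
print(np.round(pix("side",[[.594,.11,.06],[.65,.15,.064],[.51,.14,.064]])))
show("s2",im,(190,110,350,250),3)
E
```

```text
t 4.28 tcp [0.5596 0.1455 0.1212] rpy [-180.    -0.4 -174.5] F [1.3 0.5 0.4] op 0.0005 q [ 0.12  0.54  1.51  0.    1.09 -1.54]
(array([576.7, 149.3]), array([142.4,  48.7]), np.float32(1.1))
304 177 [[648. 135.  64.]]
[[293. 190.]
 [302. 174.]
 [263. 195.]]
```

View pics/s2.png

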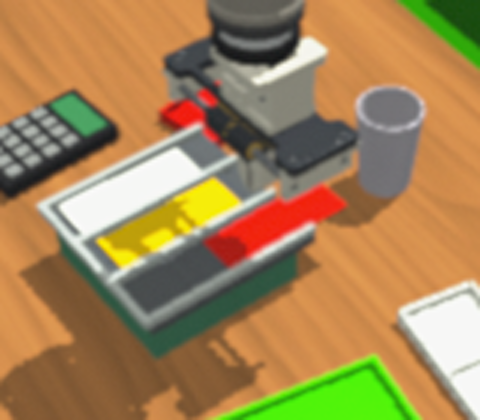

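```bash
python3 - <<'E'
from h import *
delta([.617,.1495,.057],185.6)
E
```

```text
delta mm [-52.4  -1.8  73.4] rot [ 0.   0.5 -0.1]
```

Emit:
move_arm(deltas=[{"x": -0.03,"y": -0.001,"z": 0,"wx": 0,"wy": 0,"wz": 0,"hand": 0.8},{"x": -0.053,"y": -0.001,"z": 0,"wx": 0,"wy": 0,"wz": 0,"hand": 0.8},{"x": -0.053,"y": -0.001,"z": 0,"wx": 0,"wy": 0,"wz": 0,"hand": 0.8},{"x": -0.053,"y": -0.001,"z": 0.03,"wx": 0,"wy": 0,"wz": 0,"hand": 0.8},{"x": -0.053,"y": -0.001,"z": 0.055,"wx": 0,"wy": 0,"wz": 0,"hand": 0.8},{"x": -0.053,"y": -0.001,"z": 0.055,"wx": 0,"wy": 0,"wz": 0,"hand": 0.8}])

```text
time: 5.08
tool_pos: [0.6123, 0.1497, 0.0662]
tool_rot: [3.142, -0.004, -3.046]
contact_force: [0.3, 0.4, 0.6]
opening: 0.0561
```

```bash
python3 - <<'E'
from h import *
st();delta([.617,.1495,.057],185.6)
E
```

```text
t 5.08 tcp [0.6123 0.1497 0.0662] rpy [ 180.    -0.3 -174.5] F [0.3 0.4 0.6] op 0.0561 q [ 0.12  0.69  1.41  0.    1.05 -1.55]
delta mm [-4.7 -0.7  9.2] rot [ 0.  -0.3 -0.1]
```

Emit:
move_arm(deltas=[{"x": -0.005,"y": 0,"z": 0,"wx": 0,"wy": 0,"wz": 0,"hand": 0.8},{"x": -0.005,"y": 0,"z": 0,"wx": 0,"wy": 0,"wz": 0,"hand": 0.8},{"x": -0.005,"y": 0,"z": 0,"wx": 0,"wy": 0,"wz": 0,"hand": 0.8},{"x": -0.005,"y": 0,"z": 0.009,"wx": 0,"wy": 0,"wz": 0,"hand": 0.8},{"x": -0.005,"y": 0,"z": 0.009,"wx": 0,"wy": 0,"wz": 0,"hand": 0.8}])

```text
time: 5.7
tool_pos: [0.6186, 0.1502, 0.0577]
tool_rot: [3.142, -0.002, -3.046]
contact_force: [0.6, 0.1, 0.2]
opening: 0.0734
```

```bash
python3 - <<'E'
from h import *
st();im=grab("side");show("s3",im,(190,110,350,250),3)
E
```

```text
t 5.7 tcp [0.6186 0.1502 0.0577] rpy [ 1.800e+02 -1.000e-01 -1.745e+02] F [0.6 0.1 0.2] op 0.0734 q [ 0.12  0.71  1.39  0.    1.04 -1.55]
```

View pics/s3.png

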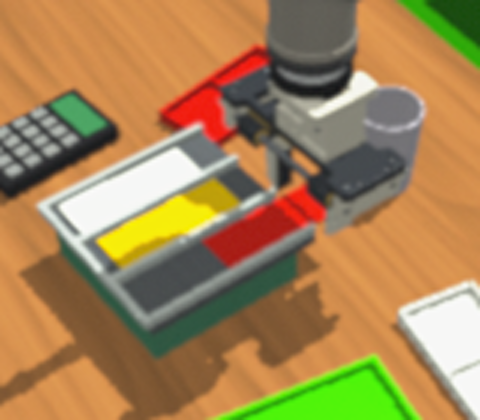

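Fingers straddle the overhanging part of the red board (about (310,205) in the crop). I lower 1 mm more and pinch.

Emit:
move_arm(deltas=[{"x": 0.001,"y": 0,"z": 0.001,"wx": 0,"wy": 0,"wz": 0,"hand": 0.4},{"x": 0.001,"y": 0,"z": 0.001,"wx": 0,"wy": 0,"wz": 0,"hand": 0.4},{"x": 0.001,"y": 0,"z": 0.001,"wx": 0,"wy": 0,"wz": 0,"hand": 0.4},{"x": 0.001,"y": 0,"z": 0.001,"wx": 0,"wy": 0,"wz": 0,"hand": 0.4},{"x": 0.001,"y": 0,"z": 0.001,"wx": 0,"wy": 0,"wz": 0,"hand": 0.4}], grip_force=40)

```text
time: 6.38
tool_pos: [0.6184, 0.1503, 0.0578]
tool_rot: [3.141, 0.0, -3.046]
contact_force: [-0.0, 0.3, 0.7]
opening: 0.0486
```

Emit:
move_arm(deltas=[{"x": 0,"y": 0,"z": -0.01,"wx": 0,"wy": 0,"wz": 0,"hand": 0.4},{"x": 0,"y": 0,"z": -0.03,"wx": 0,"wy": 0,"wz": 0,"hand": 0.4},{"x": 0,"y": 0,"z": -0.06,"wx": 0,"wy": 0,"wz": 0,"hand": 0.4},{"x": 0,"y": 0,"z": -0.07,"wx": 0,"wy": 0,"wz": 0,"hand": 0.4},{"x": 0,"y": 0,"z": -0.07,"wx": 0,"wy": 0,"wz": 0,"hand": 0.4}])

```text
time: 7.0
tool_pos: [0.6187, 0.1503, 0.1284]
tool_rot: [3.141, 0.002, -3.046]
contact_force: [0.0, 0.0, -0.6]
opening: 0.05
```

```bash
python3 - <<'E'
from h import *
st();im=grab("side");show("s4",im,(190,80,350,250),3)
im=grab("top"); m=mask(im,*G,(265,165,395,260)); print("tray",rect("top",m,.014))
E
```

```text
t 7.0 tcp [0.6187 0.1503 0.1284] rpy [ 1.800e+02  1.000e-01 -1.745e+02] F [ 0.   0.  -0.6] op 0.05 q [ 0.12  0.63  1.33  0.    1.18 -1.55]
tray (array([ 484.9, -140. ]), array([279.7, 181.1]), np.float32(83.9))
```

View pics/s4.png

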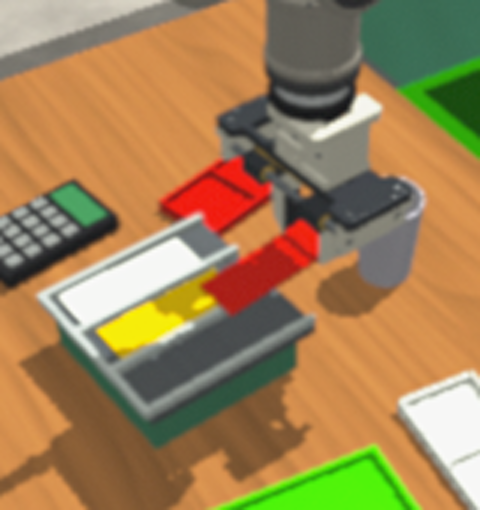

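```bash
python3 - <<'E'
from h import *
delta([.518,-.224,.07],173.9)
E
```

```text
delta mm [ 135.1 -362.9   56.9] rot [-0.  -0.1 11.6]
```

Emit:
move_arm(deltas=[{"x": 0.015,"y": -0.035,"z": 0,"wx": 0,"wy": 0,"wz": 1,"hand": 0.4},{"x": 0.035,"y": -0.085,"z": 0,"wx": 0,"wy": 0,"wz": 3,"hand": 0.4},{"x": 0.055,"y": -0.14,"z": 0,"wx": 0,"wy": 0,"wz": 5,"hand": 0.4},{"x": 0.075,"y": -0.195,"z": 0,"wx": 0,"wy": 0,"wz": 7,"hand": 0.4},{"x": 0.095,"y": -0.25,"z": 0,"wx": 0,"wy": 0,"wz": 9,"hand": 0.4},{"x": 0.115,"y": -0.305,"z": 0,"wx": 0,"wy": 0,"wz": 11,"hand": 0.4},{"x": 0.13,"y": -0.345,"z": 0.02,"wx": 0,"wy": 0,"wz": 11.6,"hand": 0.4},{"x": 0.135,"y": -0.363,"z": 0.057,"wx": 0,"wy": 0,"wz": 11.6,"hand": 0.4}])

```text
time: 8.1
tool_pos: [0.5184, -0.2268, 0.0702]
tool_rot: [-3.141, 0.002, 3.032]
contact_force: [0.1, 0.5, -1.5]
opening: 0.0486
```

```bash
python3 - <<'E'
from h import *
s=st();im=grab("side"); im2=grab("top")
print("red",rect("side",mask(im,*RD,(240,200,460,380)),s["tool_pos"][2]+.005))
print("tray top",rect("top",mask(im2,*G,(250,150,395,275)),.014),"side",rect("side",mask(im,*G,(250,225,375,345)),.014))
delta([.518,-.224,.03],173.9)
E
```

```text
t 8.1 tcp [ 0.5184 -0.2268  0.0702] rpy [-1.799e+02  1.000e-01  1.737e+02] F [ 0.1  0.5 -1.5] op 0.0486 q [-0.55  0.58  1.61 -0.    0.95 -2.01]
red (array([ 461.7, -221.4]), array([114. ,  47.3]), np.float32(-1.8))
tray top (array([ 489.1, -103. ]), array([205. , 180.6]), np.float32(83.7)) side (array([ 481.9, -138.9]), array([282.8, 181.5]), np.float32(84.0))
delta mm [-2.8  0.6 36.2] rot [ 0.2 -0.5 -0.2]
```

Emit:
move_arm(deltas=[{"x": 0,"y": 0.002,"z": 0.02,"wx": 0,"wy": 0,"wz": 0,"hand": 0.4},{"x": 0,"y": 0.002,"z": 0.04,"wx": 0,"wy": 0,"wz": 0,"hand": 0.4},{"x": 0,"y": 0.002,"z": 0.054,"wx": 0,"wy": 0,"wz": 0,"hand": 0.4},{"x": 0,"y": 0.002,"z": 0.06,"wx": 0,"wy": 0,"wz": 0,"hand": 0.4},{"x": 0,"y": 0.002,"z": 0.061,"wx": 0,"wy": 0,"wz": 0,"hand": 0.4},{"x": 0,"y": 0.002,"z": 0.061,"wx": 0,"wy": 0,"wz": 0,"hand": 0.4}])

```text
time: 8.95
tool_pos: [0.5191, -0.2219, 0.0103]
tool_rot: [3.141, 0.0, 3.035]
contact_force: [0.1, 1.9, 1.6]
opening: 0.0487
```

```bash
python3 - <<'E'
from h import *
s=st();im=grab("side"); show("s5",im,(230,200,430,360),3)
E
```

```text
t 8.95 tcp [ 0.5191 -0.2219  0.0103] rpy [180.    0.  173.9] F [0.1 1.9 1.6] op 0.0487 q [-0.54  0.67  1.65  0.    0.82 -2.  ]
```

View pics/s5.png

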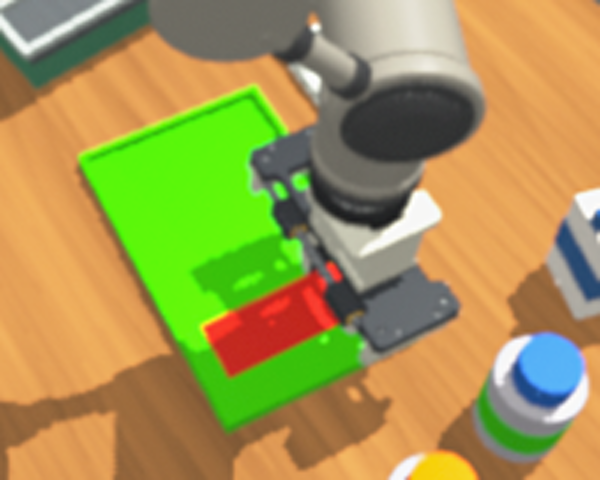

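The red board hangs flat just above the tray floor, inside the rim at its -y end. I lower the last few mm, release with a small opening, and lift.

Emit:
move_arm(deltas=[{"x": 0,"y": 0,"z": 0.002,"wx": 0,"wy": 0,"wz": 0,"hand": 0.4},{"x": 0,"y": 0,"z": 0.003,"wx": 0,"wy": 0,"wz": 0,"hand": 0.4},{"x": 0,"y": 0,"z": 0.003,"wx": 0,"wy": 0,"wz": 0,"hand": 0.63},{"x": 0,"y": 0,"z": 0.003,"wx": 0,"wy": 0,"wz": 0,"hand": 0.63},{"x": 0,"y": 0,"z": 0.003,"wx": 0,"wy": 0,"wz": 0,"hand": 0.63},{"x": 0,"y": 0,"z": -0.02,"wx": 0,"wy": 0,"wz": 0,"hand": 0.63},{"x": 0,"y": 0,"z": -0.07,"wx": 0,"wy": 0,"wz": 0,"hand": 0.5},{"x": 0,"y": 0,"z": -0.12,"wx": 0,"wy": 0,"wz": 0,"hand": 0}])

```text
time: 10.0
tool_pos: [0.5187, -0.222, 0.1308]
tool_rot: [3.141, -0.001, 3.035]
contact_force: [1.6, -0.1, -0.8]
opening: 0.0427
```

```bash
python3 - <<'E'
from h import *
s=st();im=grab("side"); print("red",rect("side",mask(im,*RD,(240,200,460,380)),.009))
# yellow press point
delta([.477,.1995,.10],185.6)
E
```

```text
t 10.0 tcp [ 0.5187 -0.222   0.1308] rpy [180.   -0.  173.9] F [ 1.6 -0.1 -0.8] op 0.0427 q [-0.54  0.5   1.55  0.    1.09 -2.  ]
red (array([ 476.9, -216.5]), array([133.5,  44.9]), np.float32(-6.4))
delta mm [ 89.8 416.2  35.2] rot [ -0.3   0.5 -11.7]
```

Red is placed at about (477,-217), aligned with the tray. Next is yellow.

Emit:
move_arm(deltas=[{"x": 0.011,"y": 0.055,"z": 0,"wx": 0,"wy": 0,"wz": -1,"hand": 0},{"x": 0.022,"y": 0.11,"z": 0,"wx": 0,"wy": 0,"wz": -3,"hand": 0},{"x": 0.034,"y": 0.165,"z": 0,"wx": 0,"wy": 0,"wz": -5,"hand": 0},{"x": 0.046,"y": 0.22,"z": 0,"wx": 0,"wy": 0,"wz": -7,"hand": 0},{"x": 0.058,"y": 0.275,"z": 0,"wx": 0,"wy": 0,"wz": -9,"hand": 0},{"x": 0.07,"y": 0.33,"z": 0,"wx": 0,"wy": 0,"wz": -11,"hand": 0},{"x": 0.082,"y": 0.385,"z": 0,"wx": 0,"wy": 0,"wz": -11.7,"hand": 0},{"x": 0.09,"y": 0.416,"z": 0.03,"wx": 0,"wy": 0,"wz": -11.7,"hand": 0}])

```text
time: 11.05
tool_pos: [0.4748, 0.2041, 0.1011]
tool_rot: [3.14, 0.006, -3.042]
contact_force: [0.3, -0.3, -1.0]
opening: 0.0007
```

```bash
python3 - <<'E'
from h import *
s=st();delta([.477,.1995,.064],185.6)
E
```

```text
t 11.05 tcp [0.4748 0.2041 0.1011] rpy [ 179.9    0.3 -174.3] F [ 0.3 -0.3 -1. ] op 0.0007 q [ 0.26  0.46  1.72  0.    0.95 -1.41]
delta mm [-1.5 -4.9 37.1] rot [0.1 0.3 0.1]
```

Emit:
move_arm(deltas=[{"x": -0.001,"y": -0.003,"z": 0,"wx": 0,"wy": 0,"wz": 0,"hand": 0},{"x": -0.001,"y": -0.003,"z": 0.02,"wx": 0,"wy": 0,"wz": 0,"hand": 0},{"x": -0.001,"y": -0.003,"z": 0.032,"wx": 0,"wy": 0,"wz": 0,"hand": 0},{"x": -0.001,"y": -0.003,"z": 0.032,"wx": 0,"wy": 0,"wz": 0,"hand": 0}])

```text
time: 11.55
tool_pos: [0.4748, 0.1974, 0.0672]
tool_rot: [-3.141, -0.001, -3.045]
contact_force: [-0.5, 0.3, 0.3]
opening: 0.0004
```

Emit:
move_arm(deltas=[{"x": 0,"y": 0.002,"z": 0.003,"wx": 0,"wy": 0,"wz": 0,"hand": 0},{"x": 0,"y": 0.002,"z": 0.0042,"wx": 0,"wy": 0,"wz": 0,"hand": 0},{"x": 0,"y": 0.002,"z": 0.0042,"wx": 0,"wy": 0,"wz": 0,"hand": 0}])

```text
time: 11.92
tool_pos: [0.4752, 0.2003, 0.0643]
tool_rot: [3.141, 0.001, -3.044]
contact_force: [-0.3, -1.0, 4.2]
opening: 0.0005
```

Contact at 4 N; I press slightly more and drag 86 mm.

Emit:
move_arm(deltas=[{"x": -0.004,"y": 0,"z": 0.0008,"wx": 0,"wy": 0,"wz": 0,"hand": 0},{"x": -0.012,"y": 0,"z": 0.0008,"wx": 0,"wy": 0,"wz": 0,"hand": 0},{"x": -0.02,"y": 0,"z": 0.0008,"wx": 0,"wy": 0,"wz": 0,"hand": 0},{"x": -0.028,"y": 0,"z": 0.0008,"wx": 0,"wy": 0,"wz": 0,"hand": 0},{"x": -0.036,"y": 0,"z": 0.0008,"wx": 0,"wy": 0,"wz": 0,"hand": 0},{"x": -0.044,"y": 0,"z": 0.0008,"wx": 0,"wy": 0,"wz": 0,"hand": 0}])

```text
time: 12.68
tool_pos: [0.5174, 0.2047, 0.0642]
tool_rot: [3.141, -0.002, -3.044]
contact_force: [-8.8, -0.8, 15.5]
opening: 0.0003
```

Emit:
move_arm(deltas=[{"x": -0.008,"y": 0,"z": 0,"wx": 0,"wy": 0,"wz": 0,"hand": 0},{"x": -0.016,"y": 0,"z": 0,"wx": 0,"wy": 0,"wz": 0,"hand": 0},{"x": -0.024,"y": 0,"z": 0,"wx": 0,"wy": 0,"wz": 0,"hand": 0},{"x": -0.032,"y": 0,"z": 0,"wx": 0,"wy": 0,"wz": 0,"hand": 0},{"x": -0.042,"y": 0,"z": 0,"wx": 0,"wy": 0,"wz": 0,"hand": 0},{"x": -0.042,"y": 0,"z": -0.01,"wx": 0,"wy": 0,"wz": 0,"hand": 0},{"x": -0.042,"y": 0,"z": -0.06,"wx": 0,"wy": 0,"wz": 0,"hand": 0},{"x": -0.042,"y": 0,"z": -0.06,"wx": 0,"wy": 0,"wz": 0,"hand": 0.8}])

```text
time: 13.68
tool_pos: [0.5627, 0.2093, 0.127]
tool_rot: [3.14, 0.008, -3.044]
contact_force: [0.2, 0.1, -0.8]
opening: 0.0065
```

```bash
python3 - <<'E'
from h import *
s=st();im=grab("side"); m=mask(im,*Y,(200,130,340,260));print("yel",rect("side",m,.064))
delta([.617,.2125,.09],185.6)
E
```

```text
t 13.68 tcp [0.5627 0.2093 0.127 ] rpy [ 179.9    0.5 -174.4] F [ 0.2  0.1 -0.8] op 0.0065 q [ 0.23  0.56  1.45  0.    1.12 -1.44]
yel (array([576.8, 212.4]), array([147.2,  58.1]), np.float32(5.3))
delta mm [-55.5  -1.9  35. ] rot [0.  0.2 0. ]
```

Emit:
move_arm(deltas=[{"x": -0.03,"y": -0.001,"z": 0,"wx": 0,"wy": 0,"wz": 0,"hand": 0.8},{"x": -0.054,"y": -0.001,"z": 0,"wx": 0,"wy": 0,"wz": 0,"hand": 0.8},{"x": -0.054,"y": -0.001,"z": 0.015,"wx": 0,"wy": 0,"wz": 0,"hand": 0.8},{"x": -0.054,"y": -0.001,"z": 0.035,"wx": 0,"wy": 0,"wz": 0,"hand": 0.8},{"x": -0.054,"y": -0.001,"z": 0.035,"wx": 0,"wy": 0,"wz": 0,"hand": 0.8},{"x": -0.054,"y": -0.001,"z": 0.035,"wx": 0,"wy": 0,"wz": 0,"hand": 0.8},{"x": -0.054,"y": -0.001,"z": 0.035,"wx": 0,"wy": 0,"wz": 0,"hand": 0.8}])

```text
time: 14.6
tool_pos: [0.6144, 0.213, 0.0885]
tool_rot: [3.141, 0.001, -3.044]
contact_force: [1.2, -0.5, 0.4]
opening: 0.0728
```

```bash
python3 - <<'E'
from h import *
s=st()
delta([.616,.2125,.0575],185.6)
E
```

```text
t 14.6 tcp [0.6144 0.213  0.0885] rpy [ 1.800e+02  1.000e-01 -1.744e+02] F [ 1.2 -0.5  0.4] op 0.0728 q [ 0.22  0.69  1.33  0.    1.12 -1.45]
delta mm [-1.5 -0.7 31. ] rot [0.  0.1 0. ]
```

Emit:
move_arm(deltas=[{"x": -0.001,"y": 0,"z": 0.02,"wx": 0,"wy": 0,"wz": 0,"hand": 0.8},{"x": -0.001,"y": 0,"z": 0.031,"wx": 0,"wy": 0,"wz": 0,"hand": 0.8},{"x": -0.001,"y": 0,"z": 0.031,"wx": 0,"wy": 0,"wz": 0,"hand": 0.8},{"x": -0.001,"y": 0,"z": 0.031,"wx": 0,"wy": 0,"wz": 0,"hand": 0.4},{"x": -0.001,"y": 0,"z": 0.031,"wx": 0,"wy": 0,"wz": 0,"hand": 0.4},{"x": -0.001,"y": 0,"z": 0.031,"wx": 0,"wy": 0,"wz": 0,"hand": 0.4},{"x": -0.001,"y": 0,"z": 0.031,"wx": 0,"wy": 0,"wz": 0,"hand": 0.4},{"x": -0.001,"y": 0,"z": 0.031,"wx": 0,"wy": 0,"wz": 0,"hand": 0.4}])

```text
time: 15.6
tool_pos: [0.6155, 0.2131, 0.0571]
tool_rot: [3.141, 0.001, -3.044]
contact_force: [1.1, -0.1, 2.1]
opening: 0.0488
```

Emit:
move_arm(deltas=[{"x": 0,"y": 0,"z": -0.01,"wx": 0,"wy": 0,"wz": 0,"hand": 0.4},{"x": 0,"y": 0,"z": -0.03,"wx": 0,"wy": 0,"wz": 0,"hand": 0.4},{"x": 0,"y": 0,"z": -0.06,"wx": 0,"wy": 0,"wz": 0,"hand": 0.4},{"x": 0,"y": 0,"z": -0.07,"wx": 0,"wy": 0,"wz": 0,"hand": 0.4},{"x": 0,"y": 0,"z": -0.07,"wx": 0,"wy": 0,"wz": 0,"hand": 0.4}])

```text
time: 16.23
tool_pos: [0.6154, 0.2131, 0.1273]
tool_rot: [3.141, 0.001, -3.044]
contact_force: [0.3, 0.9, -2.5]
opening: 0.0491
```

```bash
python3 - <<'E'
from h import *
s=st();im=grab("side"); m=mask(im,*Y,(200,80,360,260));print("yel",rect("side",m,s["tool_pos"][2]+.006))
im=grab("top"); print("tray",rect("top",mask(im,*G,(250,150,395,275)),.014),"red",rect("top",mask(im,*RD,(270,165,395,260)),.009),"holder",rect("top",mask(im,*W,(262,120,340,172)),.016))
delta([.520,-.064,.125],173.9)
E
```

```text
t 16.23 tcp [0.6154 0.2131 0.1273] rpy [ 1.800e+02  1.000e-01 -1.744e+02] F [ 0.3  0.9 -2.5] op 0.0491 q [ 0.22  0.66  1.28  0.    1.2  -1.45]
yel (array([569. , 209.6]), array([125.7,  55.8]), np.float32(8.4))
tray (array([ 484.9, -140. ]), array([279.7, 181.1]), np.float32(83.9)) red (array([ 478.9, -218.4]), array([137. ,  46.2]), np.float32(-6.3)) holder (array([673.8, -64.8]), array([165.3,  84.5]), np.float32(84.5))
delta mm [ 121.2 -266.3    0.9] rot [-0.  -0.1 11.7]
```

```bash
python3 - <<'E'
from h import *
delta([.523,-.143,.05],173.9)
E
```

```text
delta mm [ 125.7 -345.2   75.9] rot [-0.  -0.1 11.7]
```

Emit:
move_arm(deltas=[{"x": 0.015,"y": -0.035,"z": 0,"wx": 0,"wy": 0,"wz": 1,"hand": 0.4},{"x": 0.035,"y": -0.085,"z": 0,"wx": 0,"wy": 0,"wz": 3,"hand": 0.4},{"x": 0.055,"y": -0.14,"z": 0,"wx": 0,"wy": 0,"wz": 5,"hand": 0.4},{"x": 0.075,"y": -0.195,"z": 0,"wx": 0,"wy": 0,"wz": 7,"hand": 0.4},{"x": 0.095,"y": -0.25,"z": 0,"wx": 0,"wy": 0,"wz": 9,"hand": 0.4},{"x": 0.11,"y": -0.305,"z": 0,"wx": 0,"wy": 0,"wz": 11,"hand": 0.4},{"x": 0.122,"y": -0.335,"z": 0.02,"wx": 0,"wy": 0,"wz": 11.7,"hand": 0.4},{"x": 0.126,"y": -0.345,"z": 0.057,"wx": 0,"wy": 0,"wz": 11.7,"hand": 0.4}])

```text
time: 17.32
tool_pos: [0.5233, -0.145, 0.0692]
tool_rot: [-3.141, 0.002, 3.032]
contact_force: [-0.3, -0.9, -0.6]
opening: 0.0489
```

Emit:
move_arm(deltas=[{"x": 0,"y": 0,"z": 0,"wx": 0,"wy": 0,"wz": 0,"hand": 0.4},{"x": 0,"y": 0,"z": 0,"wx": 0,"wy": 0,"wz": 0,"hand": 0.4}])

```text
time: 17.58
tool_pos: [0.5238, -0.1422, 0.0701]
tool_rot: [3.141, -0.0, 3.036]
contact_force: [-0.7, -1.3, -0.9]
opening: 0.0489
```

```bash
python3 - <<'E'
from h import *
s=st();im=grab("side"); 
print("yel",rect("side",mask(im,*Y,(240,200,460,380)),s["tool_pos"][2]+.005),"red",rect("side",mask(im,*RD,(240,200,460,380)),.009))
print("tray side",rect("side",mask(im,*G,(250,225,375,345)),.014))
delta([.523,-.143,.0075],173.9)
E
```

```text
t 17.57 tcp [ 0.5238 -0.1422  0.0701] rpy [180.   -0.  173.9] F [-0.7 -1.3 -0.9] op 0.0489 q [-0.41  0.55  1.67  0.    0.92 -1.87]
yel (array([ 473.5, -133.7]), array([117.7,  51.8]), np.float32(-5.4)) red (array([ 477.1, -216.4]), array([133.4,  44.9]), np.float32(-6.7))
tray side (array([ 482.5, -138.9]), array([282.6, 182.7]), np.float32(83.8))
delta mm [ 1.3 -1.  63.1] rot [-0.   0.1  0.1]
```

Emit:
move_arm(deltas=[{"x": 0,"y": 0.001,"z": 0.03,"wx": 0,"wy": 0,"wz": 0,"hand": 0.4},{"x": 0,"y": 0.001,"z": 0.053,"wx": 0,"wy": 0,"wz": 0,"hand": 0.4},{"x": 0,"y": 0.001,"z": 0.06,"wx": 0,"wy": 0,"wz": 0,"hand": 0.4},{"x": 0,"y": 0.001,"z": 0.062,"wx": 0,"wy": 0,"wz": 0,"hand": 0.4},{"x": 0,"y": 0.001,"z": 0.063,"wx": 0,"wy": 0,"wz": 0,"hand": 0.4},{"x": 0,"y": 0.001,"z": 0.063,"wx": 0,"wy": 0,"wz": 0,"hand": 0.4}])

```text
time: 18.38
tool_pos: [0.5241, -0.1418, 0.0075]
tool_rot: [-3.141, 0.001, 3.035]
contact_force: [0.7, 0.9, 0.3]
opening: 0.0492
```

Emit:
move_arm(deltas=[{"x": 0,"y": 0,"z": 0,"wx": 0,"wy": 0,"wz": 0,"hand": 0.62},{"x": 0,"y": 0,"z": 0,"wx": 0,"wy": 0,"wz": 0,"hand": 0.62},{"x": 0,"y": 0,"z": 0,"wx": 0,"wy": 0,"wz": 0,"hand": 0.62},{"x": 0,"y": 0,"z": -0.02,"wx": 0,"wy": 0,"wz": 0,"hand": 0.62},{"x": 0,"y": 0,"z": -0.07,"wx": 0,"wy": 0,"wz": 0,"hand": 0.5},{"x": 0,"y": 0,"z": -0.12,"wx": 0,"wy": 0,"wz": 0,"hand": 0},{"x": 0,"y": 0,"z": -0.12,"wx": 0,"wy": 0,"wz": 0,"hand": 0}])

```text
time: 19.25
tool_pos: [0.5259, -0.1426, 0.1307]
tool_rot: [-3.139, 0.008, 3.035]
contact_force: [0.8, -0.1, -0.8]
opening: 0.0316
```

```bash
python3 - <<'E'
from h import *
s=st();im=grab("side"); 
print("yel",rect("side",mask(im,*Y,(240,200,460,380)),.009),"red",rect("side",mask(im,*RD,(240,200,460,380)),.009))
delta([.466,.258,.10],185.6)
E
```

```text
t 19.25 tcp [ 0.5259 -0.1426  0.1307] rpy [-179.9    0.5  173.9] F [ 0.8 -0.1 -0.8] op 0.0316 q [-0.41  0.47  1.61  0.    1.05 -1.87]
yel (array([ 485.4, -135.7]), array([141. ,  51.9]), np.float32(-5.7)) red (array([ 477.4, -216.5]), array([134. ,  44.9]), np.float32(-6.4))
delta mm [100.7 391.5  27.5] rot [ -0.1   0.2 -11.7]
```

Yellow is laid at (485,-136), and red is undisturbed. Next is white.

Emit:
move_arm(deltas=[{"x": 0.012,"y": 0.05,"z": 0,"wx": 0,"wy": 0,"wz": -1,"hand": 0},{"x": 0.025,"y": 0.1,"z": 0,"wx": 0,"wy": 0,"wz": -3,"hand": 0},{"x": 0.038,"y": 0.155,"z": 0,"wx": 0,"wy": 0,"wz": -5,"hand": 0},{"x": 0.052,"y": 0.21,"z": 0,"wx": 0,"wy": 0,"wz": -7,"hand": 0},{"x": 0.066,"y": 0.265,"z": 0,"wx": 0,"wy": 0,"wz": -9,"hand": 0},{"x": 0.08,"y": 0.32,"z": 0,"wx": 0,"wy": 0,"wz": -11,"hand": 0},{"x": 0.093,"y": 0.37,"z": 0,"wx": 0,"wy": 0,"wz": -11.7,"hand": 0},{"x": 0.1,"y": 0.391,"z": 0.027,"wx": 0,"wy": 0,"wz": -11.7,"hand": 0}])

```text
time: 20.3
tool_pos: [0.4654, 0.2605, 0.0993]
tool_rot: [3.141, 0.002, -3.041]
contact_force: [-0.3, -0.1, -0.9]
opening: 0.0004
```

Emit:
move_arm(deltas=[{"x": 0,"y": 0,"z": 0,"wx": 0,"wy": 0,"wz": 0,"hand": 0},{"x": 0,"y": 0,"z": 0.015,"wx": 0,"wy": 0,"wz": 0,"hand": 0},{"x": 0,"y": 0,"z": 0.015,"wx": 0,"wy": 0,"wz": 0,"hand": 0}])

```text
time: 20.68
tool_pos: [0.4653, 0.2564, 0.0835]
tool_rot: [-3.141, -0.002, -3.045]
contact_force: [-0.8, -0.5, 0.7]
opening: 0.0006
```

```bash
python3 - <<'E'
from h import *
s=st();delta([.466,.258,.064],185.6)
E
```

```text
t 20.68 tcp [0.4653 0.2564 0.0835] rpy [-1.800e+02 -1.000e-01 -1.745e+02] F [-0.8 -0.5  0.7] op 0.0006 q [ 0.36  0.51  1.69 -0.    0.94 -1.31]
delta mm [-0.9  1.5 19.5] rot [-0.  -0.1 -0.1]
```

Emit:
move_arm(deltas=[{"x": -0.001,"y": 0.002,"z": 0.012,"wx": 0,"wy": 0,"wz": 0,"hand": 0},{"x": -0.001,"y": 0.002,"z": 0.018,"wx": 0,"wy": 0,"wz": 0,"hand": 0},{"x": -0.001,"y": 0.002,"z": 0.02,"wx": 0,"wy": 0,"wz": 0,"hand": 0},{"x": -0.001,"y": 0.002,"z": 0.0205,"wx": 0,"wy": 0,"wz": 0,"hand": 0},{"x": -0.001,"y": 0.002,"z": 0.0205,"wx": 0,"wy": 0,"wz": 0,"hand": 0}])

```text
time: 21.3
tool_pos: [0.4667, 0.2599, 0.0644]
tool_rot: [3.141, 0.0, -3.044]
contact_force: [-0.7, 0.4, 0.1]
opening: 0.0003
```

Emit:
move_arm(deltas=[{"x": 0,"y": 0,"z": 0.0014,"wx": 0,"wy": 0,"wz": 0,"hand": 0},{"x": -0.004,"y": 0,"z": 0.0014,"wx": 0,"wy": 0,"wz": 0,"hand": 0},{"x": -0.012,"y": 0,"z": 0.0014,"wx": 0,"wy": 0,"wz": 0,"hand": 0},{"x": -0.02,"y": 0,"z": 0.0014,"wx": 0,"wy": 0,"wz": 0,"hand": 0},{"x": -0.028,"y": 0,"z": 0.0014,"wx": 0,"wy": 0,"wz": 0,"hand": 0},{"x": -0.036,"y": 0,"z": 0.0014,"wx": 0,"wy": 0,"wz": 0,"hand": 0},{"x": -0.044,"y": 0,"z": 0.0014,"wx": 0,"wy": 0,"wz": 0,"hand": 0}])

```text
time: 22.18
tool_pos: [0.5094, 0.2644, 0.0642]
tool_rot: [3.141, -0.001, -3.044]
contact_force: [-7.6, 0.1, 13.0]
opening: 0.0007
```

Emit:
move_arm(deltas=[{"x": -0.008,"y": 0,"z": 0,"wx": 0,"wy": 0,"wz": 0,"hand": 0},{"x": -0.016,"y": 0,"z": 0,"wx": 0,"wy": 0,"wz": 0,"hand": 0},{"x": -0.024,"y": 0,"z": 0,"wx": 0,"wy": 0,"wz": 0,"hand": 0},{"x": -0.034,"y": 0,"z": 0,"wx": 0,"wy": 0,"wz": 0,"hand": 0},{"x": -0.046,"y": 0,"z": 0,"wx": 0,"wy": 0,"wz": 0,"hand": 0},{"x": -0.046,"y": 0,"z": -0.01,"wx": 0,"wy": 0,"wz": 0,"hand": 0},{"x": -0.046,"y": 0,"z": -0.06,"wx": 0,"wy": 0,"wz": 0,"hand": 0},{"x": -0.046,"y": 0,"z": -0.06,"wx": 0,"wy": 0,"wz": 0,"hand": 0.8}])

```text
time: 23.18
tool_pos: [0.5583, 0.2695, 0.1273]
tool_rot: [3.14, 0.008, -3.044]
contact_force: [0.4, -0.3, 0.0]
opening: 0.0061
```

```bash
python3 - <<'E'
from h import *
s=st();im=grab("side"); m=mask(im,(0,0,150),(180,40,255),(200,130,340,260));print("whi",rect("side",m,.064))
show("s6",im,(190,90,350,240),3)
delta([.611,.274,.09],185.6)
E
```

```text
t 23.18 tcp [0.5583 0.2695 0.1273] rpy [ 179.9    0.5 -174.4] F [ 0.4 -0.3  0. ] op 0.0061 q [ 0.33  0.6   1.39  0.    1.15 -1.34]
whi (array([568.6, 278.1]), array([144.4,  72.2]), np.float32(7.2))
delta mm [-54.1  -0.4  35.3] rot [0.1 0.3 0. ]
```

View pics/s6.png

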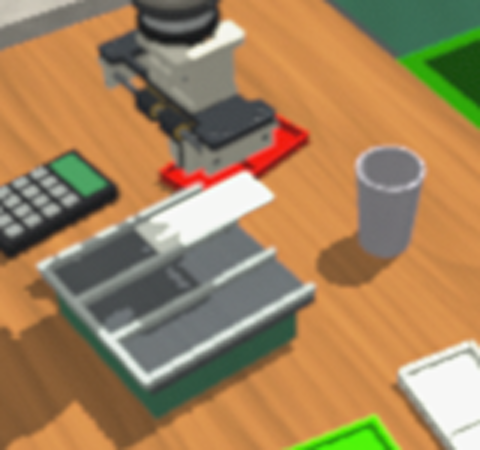

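White overhangs by about 53 mm; I go to pinch it.

Emit:
move_arm(deltas=[{"x": -0.03,"y": 0,"z": 0,"wx": 0,"wy": 0,"wz": 0,"hand": 0.8},{"x": -0.053,"y": 0,"z": 0,"wx": 0,"wy": 0,"wz": 0,"hand": 0.8},{"x": -0.053,"y": 0,"z": 0.015,"wx": 0,"wy": 0,"wz": 0,"hand": 0.8},{"x": -0.053,"y": 0,"z": 0.035,"wx": 0,"wy": 0,"wz": 0,"hand": 0.8},{"x": -0.053,"y": 0,"z": 0.035,"wx": 0,"wy": 0,"wz": 0,"hand": 0.8},{"x": -0.053,"y": 0,"z": 0.035,"wx": 0,"wy": 0,"wz": 0,"hand": 0.8},{"x": -0.053,"y": 0,"z": 0.035,"wx": 0,"wy": 0,"wz": 0,"hand": 0.8}])

```text
time: 24.1
tool_pos: [0.609, 0.274, 0.0887]
tool_rot: [3.141, 0.001, -3.044]
contact_force: [-0.4, -0.2, -0.5]
opening: 0.0731
```

```bash
python3 - <<'E'
from h import *
s=st()
delta([.611,.274,.0573],185.6)
E
```

```text
t 24.1 tcp [0.609  0.274  0.0887] rpy [ 1.800e+02  1.000e-01 -1.744e+02] F [-0.4 -0.2 -0.5] op 0.0731 q [ 0.31  0.72  1.26  0.    1.15 -1.36]
delta mm [-1.9 -0.2 31.4] rot [0.  0.1 0. ]
```

Emit:
move_arm(deltas=[{"x": -0.001,"y": 0,"z": 0.02,"wx": 0,"wy": 0,"wz": 0,"hand": 0.8},{"x": -0.001,"y": 0,"z": 0.031,"wx": 0,"wy": 0,"wz": 0,"hand": 0.8},{"x": -0.001,"y": 0,"z": 0.031,"wx": 0,"wy": 0,"wz": 0,"hand": 0.8},{"x": -0.001,"y": 0,"z": 0.031,"wx": 0,"wy": 0,"wz": 0,"hand": 0.4},{"x": -0.001,"y": 0,"z": 0.031,"wx": 0,"wy": 0,"wz": 0,"hand": 0.4},{"x": -0.001,"y": 0,"z": 0.031,"wx": 0,"wy": 0,"wz": 0,"hand": 0.4},{"x": -0.001,"y": 0,"z": 0.031,"wx": 0,"wy": 0,"wz": 0,"hand": 0.4},{"x": -0.001,"y": 0,"z": 0.031,"wx": 0,"wy": 0,"wz": 0,"hand": 0.4}])

```text
time: 25.1
tool_pos: [0.6101, 0.274, 0.0572]
tool_rot: [3.141, 0.001, -3.044]
contact_force: [0.3, 0.5, 1.9]
opening: 0.0488
```

Emit:
move_arm(deltas=[{"x": 0,"y": 0,"z": -0.01,"wx": 0,"wy": 0,"wz": 0,"hand": 0.4},{"x": 0,"y": 0,"z": -0.03,"wx": 0,"wy": 0,"wz": 0,"hand": 0.4},{"x": 0,"y": 0,"z": -0.06,"wx": 0,"wy": 0,"wz": 0,"hand": 0.4},{"x": 0,"y": 0,"z": -0.07,"wx": 0,"wy": 0,"wz": 0,"hand": 0.4},{"x": 0,"y": 0,"z": -0.07,"wx": 0,"wy": 0,"wz": 0,"hand": 0.4}])

```text
time: 25.72
tool_pos: [0.61, 0.274, 0.1274]
tool_rot: [3.141, 0.001, -3.044]
contact_force: [-0.9, -0.4, -1.4]
opening: 0.0489
```

```bash
python3 - <<'E'
from h import *
s=st();im=grab("top"); print("tray",rect("top",mask(im,*G,(250,150,395,275)),.014),"red",rect("top",mask(im,*RD,(270,165,395,260)),.009),"yel",rect("top",mask(im,*Y,(270,165,395,260)),.009),"holder",rect("top",mask(im,*W,(262,120,340,172)),.016))
im=grab("side"); print("whi",rect("side",mask(im,(0,0,150),(180,40,255),(200,60,340,200)),s["tool_pos"][2]+.006))
delta([.533,-.064,.05],173.9)
E
```

```text
t 25.73 tcp [0.61   0.274  0.1274] rpy [ 1.800e+02  1.000e-01 -1.744e+02] F [-0.9 -0.4 -1.4] op 0.0489 q [ 0.31  0.69  1.22  0.    1.23 -1.36]
tray (array([ 484.9, -140. ]), array([279.7, 181.1]), np.float32(83.9)) red (array([ 478.9, -218.4]), array([137. ,  46.2]), np.float32(-6.4)) yel (array([ 486.1, -138.7]), array([139.4,  49.4]), np.float32(-5.9)) holder (array([673.9, -64.8]), array([165.3,  84.5]), np.float32(84.4))
whi (array([662.5, 670.1]), array([253.4, 149. ]), np.float32(-0.9))
delta mm [ 108.7 -328.6   76. ] rot [-0.  -0.1 11.7]
```

Emit:
move_arm(deltas=[{"x": 0.013,"y": -0.035,"z": 0,"wx": 0,"wy": 0,"wz": 1,"hand": 0.4},{"x": 0.03,"y": -0.085,"z": 0,"wx": 0,"wy": 0,"wz": 3,"hand": 0.4},{"x": 0.048,"y": -0.14,"z": 0,"wx": 0,"wy": 0,"wz": 5,"hand": 0.4},{"x": 0.066,"y": -0.195,"z": 0,"wx": 0,"wy": 0,"wz": 7,"hand": 0.4},{"x": 0.083,"y": -0.25,"z": 0,"wx": 0,"wy": 0,"wz": 9,"hand": 0.4},{"x": 0.097,"y": -0.295,"z": 0,"wx": 0,"wy": 0,"wz": 11,"hand": 0.4},{"x": 0.106,"y": -0.32,"z": 0.02,"wx": 0,"wy": 0,"wz": 11.7,"hand": 0.4},{"x": 0.109,"y": -0.329,"z": 0.057,"wx": 0,"wy": 0,"wz": 11.7,"hand": 0.4}])

```text
time: 26.82
tool_pos: [0.5335, -0.0661, 0.0694]
tool_rot: [-3.141, 0.002, 3.033]
contact_force: [-0.6, 0.3, -1.6]
opening: 0.0487
```

Emit:
move_arm(deltas=[{"x": 0,"y": 0,"z": 0,"wx": 0,"wy": 0,"wz": 0,"hand": 0.4},{"x": 0,"y": 0,"z": 0,"wx": 0,"wy": 0,"wz": 0,"hand": 0.4}])

```text
time: 27.08
tool_pos: [0.5338, -0.0638, 0.0702]
tool_rot: [3.141, 0.0, 3.035]
contact_force: [0.7, 0.3, 1.0]
opening: 0.0489
```

```bash
python3 - <<'E'
from h import *
s=st();im=grab("side"); 
print("yel",rect("side",mask(im,*Y,(240,200,460,380)),.009),"tray side",rect("side",mask(im,*G,(250,225,375,345)),.014))
show("s7",im,(220,150,420,350),3)
delta([.532,-.064,.0075],173.9)
E
```

```text
t 27.07 tcp [ 0.5338 -0.0638  0.0702] rpy [180.    0.  173.9] F [0.7 0.3 1. ] op 0.0489 q [-0.26  0.54  1.69  0.    0.91 -1.73]
yel (array([ 485.4, -135.4]), array([141. ,  51.4]), np.float32(-5.8)) tray side (array([ 482.6, -139.1]), array([282.4, 183. ]), np.float32(83.8))
delta mm [ 2.3 -0.5 63.2] rot [-0.   0.1  0. ]
```

View pics/s7.png

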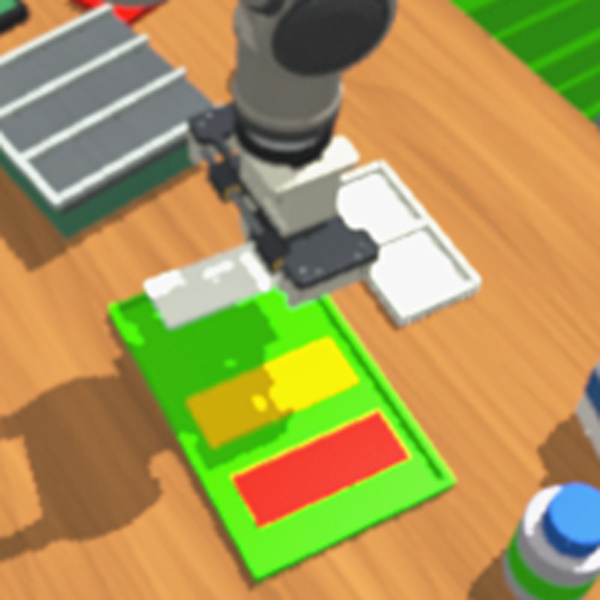

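The white board hangs level above the free +y third of the tray. I lower and release it.

Emit:
move_arm(deltas=[{"x": 0.001,"y": 0,"z": 0.03,"wx": 0,"wy": 0,"wz": 0,"hand": 0.4},{"x": 0.001,"y": 0,"z": 0.053,"wx": 0,"wy": 0,"wz": 0,"hand": 0.4},{"x": 0.001,"y": 0,"z": 0.06,"wx": 0,"wy": 0,"wz": 0,"hand": 0.4},{"x": 0.001,"y": 0,"z": 0.062,"wx": 0,"wy": 0,"wz": 0,"hand": 0.4},{"x": 0.001,"y": 0,"z": 0.063,"wx": 0,"wy": 0,"wz": 0,"hand": 0.4},{"x": 0.001,"y": 0,"z": 0.063,"wx": 0,"wy": 0,"wz": 0,"hand": 0.4}])

```text
time: 27.88
tool_pos: [0.533, -0.0641, 0.0075]
tool_rot: [-3.141, 0.001, 3.035]
contact_force: [0.3, 0.6, -1.1]
opening: 0.0489
```

Emit:
move_arm(deltas=[{"x": 0,"y": 0,"z": 0,"wx": 0,"wy": 0,"wz": 0,"hand": 0.62},{"x": 0,"y": 0,"z": 0,"wx": 0,"wy": 0,"wz": 0,"hand": 0.62},{"x": 0,"y": 0,"z": 0,"wx": 0,"wy": 0,"wz": 0,"hand": 0.62},{"x": 0,"y": 0,"z": -0.02,"wx": 0,"wy": 0,"wz": 0,"hand": 0.62},{"x": 0,"y": 0,"z": -0.07,"wx": 0,"wy": 0,"wz": 0,"hand": 0.62},{"x": 0,"y": 0,"z": -0.12,"wx": 0,"wy": 0,"wz": 0,"hand": 0.62},{"x": 0,"y": 0,"z": -0.17,"wx": 0,"wy": 0,"wz": 0,"hand": 0.75},{"x": 0,"y": 0,"z": -0.17,"wx": 0,"wy": 0,"wz": 0,"hand": 0.75}])

```text
time: 28.88
tool_pos: [0.5346, -0.0646, 0.181]
tool_rot: [-3.14, 0.009, 3.035]
contact_force: [-0.2, -0.8, -0.2]
opening: 0.0683
```

```bash
python3 - <<'E'
from h import *
s=st();im=grab("side"); t=grab("top")
for n,c in (("red",RD),("yel",Y),("whi",((0,0,150),(180,60,255)))): print(n,rect("side",mask(im,*c,(262,205,335,330)),.009))
print("holder",rect("side",mask(im,*W,(318,200,385,262)),.016),rect("top",mask(t,*W,(262,110,350,172)),.016))
for n,c,bt,bs in [("cap1",B,(405,150,450,200),(395,305,430,335)),("cap2",O,(418,200,460,245),(355,345,395,385))]:
    for v,i,b in (("top",t,bt),("side",im,bs)):
        m=mask(i,*c,b); ys,xs=np.nonzero(m); print(n,v,round(xs.mean(),1),round(ys.mean(),1),len(xs),(xs.min(),xs.max(),ys.min(),ys.max()),rect(v,m,.106)[:2])
show("s8",np.hstack([im[200:400,240:440],t[100:300,260:460]]),(0,0,400,200),2)
E
```

```text
t 28.88 tcp [ 0.5346 -0.0646  0.181 ] rpy [-179.9    0.5  173.9] F [-0.2 -0.8 -0.2] op 0.0683 q [-0.26  0.4   1.57  0.    1.17 -1.73]
red (array([ 460.4, -214.4]), array([101.2,  44.7]), np.float32(-6.5))
yel (array([ 485.2, -135.4]), array([139.9,  51.5]), np.float32(-5.9))
whi (array([493.9, -57. ]), array([141.3,  52.6]), np.float32(-7.0))
holder (array([667.9, -71.6]), array([158.9,  93.4]), np.float32(84.2)) (array([679.7,  -2.3]), array([84.6, 41. ]), np.float32(-7.6))
cap1 top 428.0 175.5 251 (np.int64(418), np.int64(437), np.int64(167), np.int64(184)) (array([ 574.8, -381.6]), array([46.6, 43.1]))
cap1 side 412.1 322.9 418 (np.int64(401), np.int64(423), np.int64(311), np.int64(334)) (array([ 569. , -382.9]), array([55.6, 42.7]))
cap2 top 439.8 222.8 240 (np.int64(432), np.int64(448), np.int64(215), np.int64(231)) (array([ 454. , -409.3]), array([42.3, 40.4]))
cap2 side 371.6 360.6 386 (np.int64(355), np.int64(394), np.int64(345), np.int64(384)) (array([ 452. , -384.1]), array([70.6, 40.1]))
```

View pics/s8.png

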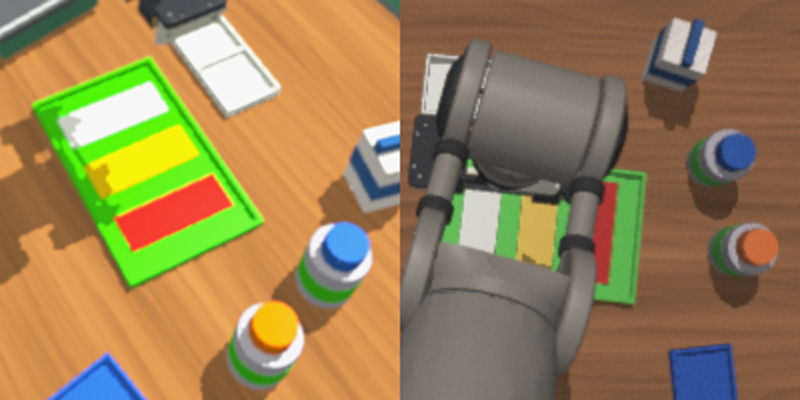

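All three boards lie separately in the tray, flat, and both jars are still capped. The caps are at about (574,-383) and (454,-409). Blue cap first; I grip it high so the fingers stay above the holder's walls.

```bash
python3 - <<'E'
from h import *
delta([.574,-.383,.14],173.9)
print(np.round(world("side",[(376,363),(412.5,322)],.106)*1000))
E
```

```text
delta mm [ -75.4 -312.8   36.7] rot [ 0.  0. -0.]
[[ 449. -407.  106.]
 [ 571. -382.  106.]]
```

Emit:
move_arm(deltas=[{"x": -0.01,"y": -0.04,"z": 0,"wx": 0,"wy": 0,"wz": 0,"hand": 0.8},{"x": -0.02,"y": -0.09,"z": 0,"wx": 0,"wy": 0,"wz": 0,"hand": 0.8},{"x": -0.035,"y": -0.145,"z": 0,"wx": 0,"wy": 0,"wz": 0,"hand": 0.8},{"x": -0.048,"y": -0.2,"z": 0,"wx": 0,"wy": 0,"wz": 0,"hand": 0.8},{"x": -0.062,"y": -0.255,"z": 0.01,"wx": 0,"wy": 0,"wz": 0,"hand": 0.8},{"x": -0.072,"y": -0.3,"z": 0.02,"wx": 0,"wy": 0,"wz": 0,"hand": 0.8},{"x": -0.074,"y": -0.312,"z": 0.036,"wx": 0,"wy": 0,"wz": 0,"hand": 0.8},{"x": -0.074,"y": -0.312,"z": 0.036,"wx": 0,"wy": 0,"wz": 0,"hand": 0.8}])

```text
time: 29.98
tool_pos: [0.5713, -0.3812, 0.1368]
tool_rot: [3.137, -0.006, 3.034]
contact_force: [-0.5, 0.7, -0.3]
opening: 0.0733
```

```bash
python3 - <<'E'
from h import *
s=st(); delta([.573,-.382,.094],173.9)
im=grab("side"); show("s9",im,(310,180,510,380),3)
t=grab("top"); print("holder",rect("top",mask(t,*W,(250,100,350,185)),.016),"tray",rect("top",mask(t,*G,(250,150,395,275)),.014))
E
```

```text
t 29.98 tcp [ 0.5713 -0.3812  0.1368] rpy [179.8  -0.3 173.8] F [-0.5  0.7 -0.3] op 0.0733 q [-0.7   0.72  1.13  0.    1.3  -2.16]
delta mm [-2.  -0.8 42.8] rot [ 0.2 -0.3 -0.1]
holder (array([673.9, -64.8]), array([165.3,  84.6]), np.float32(84.4)) tray (array([ 485.3, -140.1]), array([279.8, 180.3]), np.float32(83.9))
```

View pics/s9.png

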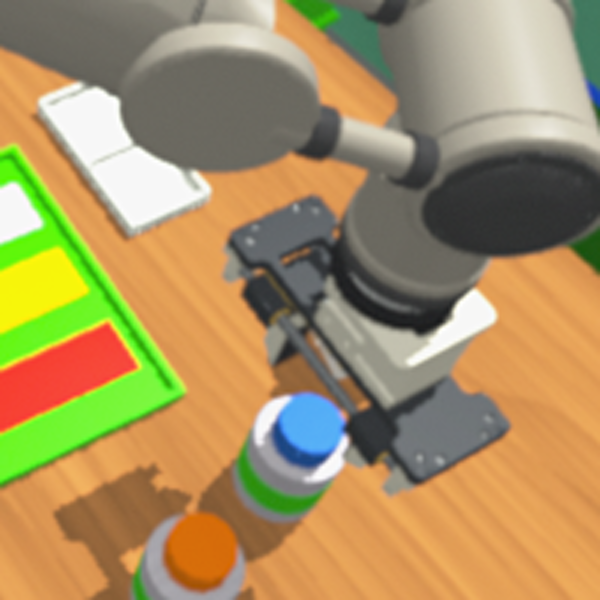

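```bash
python3 - <<'E'
from h import *
for P in ([.571,-.381,.106],[.571,-.381,.137],[.571,-.344,.137],[.571,-.418,.137]): print(P,np.round((pix("side",P)[0]-[310,180])*3))
E
```

```text
[0.571, -0.381, 0.106] [306. 425.]
[0.571, -0.381, 0.137] [318. 405.]
[0.571, -0.344, 0.137] [281. 365.]
[0.571, -0.418, 0.137] [356. 448.]
```

The projected tool point (306,425) agrees with the blue cap seen at (310,430). Descend and grip.

Emit:
move_arm(deltas=[{"x": -0.001,"y": 0,"z": 0.02,"wx": 0,"wy": 0,"wz": 0,"hand": 0.8},{"x": -0.001,"y": 0,"z": 0.036,"wx": 0,"wy": 0,"wz": 0,"hand": 0.8},{"x": -0.001,"y": 0,"z": 0.042,"wx": 0,"wy": 0,"wz": 0,"hand": 0.8},{"x": -0.001,"y": 0,"z": 0.042,"wx": 0,"wy": 0,"wz": 0,"hand": 0.4},{"x": -0.001,"y": 0,"z": 0.042,"wx": 0,"wy": 0,"wz": 0,"hand": 0.4},{"x": -0.001,"y": 0,"z": 0.042,"wx": 0,"wy": 0,"wz": 0,"hand": 0.4},{"x": -0.001,"y": 0,"z": 0.042,"wx": 0,"wy": 0,"wz": 0,"hand": 0.4},{"x": -0.001,"y": 0,"z": 0.042,"wx": 0,"wy": 0,"wz": 0,"hand": 0.4}], grip_force=20)

```text
time: 31.08
tool_pos: [0.5741, -0.3825, 0.0994]
tool_rot: [-3.141, 0.001, 3.035]
contact_force: [0.5, -0.0, 3.4]
opening: 0.0454
```

Emit:
move_arm(deltas=[{"x": 0,"y": 0,"z": -0.01,"wx": 0,"wy": 0,"wz": 0,"hand": 0.4},{"x": 0,"y": 0,"z": -0.03,"wx": 0,"wy": 0,"wz": 0,"hand": 0.4},{"x": 0,"y": 0,"z": -0.055,"wx": 0,"wy": 0,"wz": 0,"hand": 0.4},{"x": 0,"y": 0,"z": -0.06,"wx": 0,"wy": 0,"wz": 0,"hand": 0.4}])

```text
time: 31.58
tool_pos: [0.5746, -0.3829, 0.1611]
tool_rot: [-3.14, 0.003, 3.035]
contact_force: [-0.1, 0.6, 0.1]
opening: 0.0457
```

```bash
python3 - <<'E'
from h import *
s=st(); im=grab("side"); m=mask(im,*B,(395,270,450,340)); ys,xs=np.nonzero(m); print(len(xs),xs.mean(),ys.mean()); print(np.round(pix("side",[*s["tool_pos"][:2],s["tool_pos"][2]+.005])))
delta([.673,-.105,.10],173.9)
E
```

```text
t 31.57 tcp [ 0.5746 -0.3829  0.1611] rpy [-179.9    0.2  173.9] F [-0.1  0.6  0.1] op 0.0457 q [-0.7   0.7   1.1   0.    1.34 -2.16]
403 418.3399503722084 308.3200992555831
[[422. 308.]]
delta mm [-68.4 286.7  60.2] rot [-0.1  0.1 -0. ]
```

Emit:
move_arm(deltas=[{"x": -0.01,"y": 0.04,"z": 0,"wx": 0,"wy": 0,"wz": 0,"hand": 0.4},{"x": -0.02,"y": 0.09,"z": 0,"wx": 0,"wy": 0,"wz": 0,"hand": 0.4},{"x": -0.033,"y": 0.14,"z": 0,"wx": 0,"wy": 0,"wz": 0,"hand": 0.4},{"x": -0.045,"y": 0.19,"z": 0,"wx": 0,"wy": 0,"wz": 0,"hand": 0.4},{"x": -0.056,"y": 0.24,"z": 0,"wx": 0,"wy": 0,"wz": 0,"hand": 0.4},{"x": -0.063,"y": 0.275,"z": 0.02,"wx": 0,"wy": 0,"wz": 0,"hand": 0.4},{"x": -0.066,"y": 0.286,"z": 0.06,"wx": 0,"wy": 0,"wz": 0,"hand": 0.4},{"x": -0.066,"y": 0.286,"z": 0.09,"wx": 0,"wy": 0,"wz": 0,"hand": 0.4}])

```text
time: 32.62
tool_pos: [0.669, -0.103, 0.0659]
tool_rot: [3.141, -0.003, 3.037]
contact_force: [0.0, -0.5, -0.7]
opening: 0.0456
```

Emit:
move_arm(deltas=[{"x": 0,"y": 0,"z": 0,"wx": 0,"wy": 0,"wz": 0,"hand": 0.4},{"x": 0,"y": 0,"z": 0,"wx": 0,"wy": 0,"wz": 0,"hand": 0.4}])

```text
time: 32.88
tool_pos: [0.6704, -0.1053, 0.0696]
tool_rot: [-3.142, 0.001, 3.035]
contact_force: [0.6, -0.0, 0.2]
opening: 0.0452
```

```bash
python3 - <<'E'
from h import *
s=st(); im=grab("side"); delta([.670,-.105,.025],173.9); print("cap",rect("side",mask(im,*B,(320,150,400,300)),s["tool_pos"][2]+.006))
print("holder",rect("side",mask(im,*W,(318,195,390,265)),.016)); show("s10",im,(290,150,450,270),3)
E
```

```text
t 32.88 tcp [ 0.6704 -0.1053  0.0696] rpy [-1.800e+02  1.000e-01  1.739e+02] F [ 0.6 -0.   0.2] op 0.0452 q [-0.27  0.76  1.24  0.    1.14 -1.73]
delta mm [ 0.9  0.3 45.3] rot [-0.   0.1 -0. ]
cap (array([ 661.8, -103.3]), array([59.3, 27.7]), np.float32(42.8))
holder (array([671. , -64.3]), array([174.3,  98.4]), np.float32(84.8))
```

View pics/s10.png

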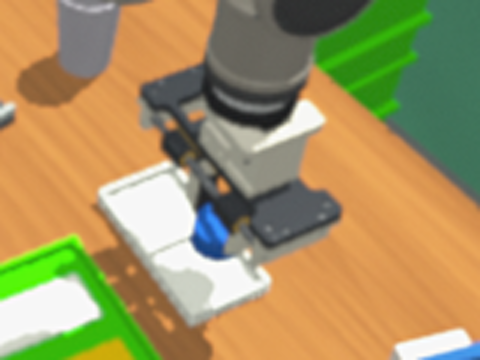

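The cap is held above the -y bay (crop (212,235)). Lower to z≈0.026 and release.

Emit:
move_arm(deltas=[{"x": 0,"y": 0,"z": 0.02,"wx": 0,"wy": 0,"wz": 0,"hand": 0.4},{"x": 0,"y": 0,"z": 0.036,"wx": 0,"wy": 0,"wz": 0,"hand": 0.4},{"x": 0,"y": 0,"z": 0.042,"wx": 0,"wy": 0,"wz": 0,"hand": 0.4},{"x": 0,"y": 0,"z": 0.043,"wx": 0,"wy": 0,"wz": 0,"hand": 0.4},{"x": 0,"y": 0,"z": 0.044,"wx": 0,"wy": 0,"wz": 0,"hand": 0.4},{"x": 0,"y": 0,"z": 0.044,"wx": 0,"wy": 0,"wz": 0,"hand": 0.65},{"x": 0,"y": 0,"z": 0.044,"wx": 0,"wy": 0,"wz": 0,"hand": 0.65},{"x": 0,"y": 0,"z": 0.044,"wx": 0,"wy": 0,"wz": 0,"hand": 0.65}])

```text
time: 33.92
tool_pos: [0.67, -0.1049, 0.025]
tool_rot: [3.142, 0.0, 3.035]
contact_force: [1.2, 0.3, -1.1]
opening: 0.0592
```

Emit:
move_arm(deltas=[{"x": 0,"y": 0,"z": -0.02,"wx": 0,"wy": 0,"wz": 0,"hand": 0.7},{"x": 0,"y": 0,"z": -0.07,"wx": 0,"wy": 0,"wz": 0,"hand": 0.8},{"x": 0,"y": 0,"z": -0.125,"wx": 0,"wy": 0,"wz": 0,"hand": 0.8},{"x": 0,"y": 0,"z": -0.135,"wx": 0,"wy": 0,"wz": 0,"hand": 0.8},{"x": 0,"y": 0,"z": -0.135,"wx": 0,"wy": 0,"wz": 0,"hand": 0.8}])

```text
time: 34.55
tool_pos: [0.6703, -0.105, 0.1615]
tool_rot: [-3.141, 0.003, 3.035]
contact_force: [-0.1, -0.5, -1.9]
opening: 0.073
```

```bash
python3 - <<'E'
from h import *
s=st(); im=grab("side"); print("cap",rect("side",mask(im,*B,(320,190,400,270)),.031))
delta([.453,-.408,.16],173.9)
E
```

```text
t 34.55 tcp [ 0.6703 -0.105   0.1615] rpy [-1.800e+02  1.000e-01  1.739e+02] F [-0.1 -0.5 -1.9] op 0.073 q [-0.27  0.68  1.14  0.    1.32 -1.73]
cap (array([ 665.6, -108.7]), array([58.6, 40.8]), np.float32(42.4))
delta mm [ 1.831e+02 -3.246e+02 -3.000e-01] rot [ 0. -0.  0.]
```

Emit:
move_arm(deltas=[{"x": 0.022,"y": -0.04,"z": 0,"wx": 0,"wy": 0,"wz": 0,"hand": 0.8},{"x": 0.05,"y": -0.09,"z": 0,"wx": 0,"wy": 0,"wz": 0,"hand": 0.8},{"x": 0.08,"y": -0.14,"z": 0,"wx": 0,"wy": 0,"wz": 0,"hand": 0.8},{"x": 0.108,"y": -0.19,"z": 0,"wx": 0,"wy": 0,"wz": 0,"hand": 0.8},{"x": 0.136,"y": -0.24,"z": 0,"wx": 0,"wy": 0,"wz": 0,"hand": 0.8},{"x": 0.162,"y": -0.287,"z": 0,"wx": 0,"wy": 0,"wz": 0,"hand": 0.8},{"x": 0.178,"y": -0.317,"z": 0.01,"wx": 0,"wy": 0,"wz": 0,"hand": 0.8},{"x": 0.183,"y": -0.325,"z": 0.02,"wx": 0,"wy": 0,"wz": 0,"hand": 0.8}])

```text
time: 35.6
tool_pos: [0.4515, -0.4096, 0.1377]
tool_rot: [3.139, -0.002, 3.032]
contact_force: [0.1, 0.6, 0.2]
opening: 0.074
```

Emit:
move_arm(deltas=[{"x": 0,"y": 0,"z": 0,"wx": 0,"wy": 0,"wz": 0,"hand": 0.8},{"x": 0,"y": 0,"z": 0,"wx": 0,"wy": 0,"wz": 0,"hand": 0.8}])

```text
time: 35.85
tool_pos: [0.4542, -0.4073, 0.1395]
tool_rot: [3.141, -0.0, 3.037]
contact_force: [0.2, 0.3, 0.4]
opening: 0.0735
```

```bash
python3 - <<'E'
from h import *
s=st(); delta([.453,-.408,.097],173.9)
im=grab("side"); m=mask(im,(5,170,150),(16,255,255),(350,335,405,395)); c=max(cv2.findContours(m,0,2)[0],key=cv2.contourArea); (x,y),r=cv2.minEnclosingCircle(c); print(x,y,r,"expected",pix("side",[.453,-.408,.1]))
t=grab("top"); print("holder",rect("top",mask(t,*W,(250,100,350,185)),.016),"tray",rect("top",mask(t,*G,(250,150,395,275)),.014)); mb=mask(t,*B,(262,100,350,185)); print("cap1",rect("top",mb,.031))
E
```

```text
t 35.85 tcp [ 0.4542 -0.4073  0.1395] rpy [179.9  -0.  174. ] F [0.2 0.3 0.4] op 0.0735 q [-0.86  0.57  1.4   0.    1.17 -2.32]
delta mm [ 1.1 -0.8 42.5] rot [ 0.1 -0.   0.1]
374.0 367.0 10.816754341125488 expected [[377.31121102 363.36809221]]
holder (array([673.9, -64.8]), array([165.4,  84.5]), np.float32(84.4)) tray (array([ 485., -140.]), array([279.7, 181. ]), np.float32(83.9))
cap1 (array([ 670.8, -105.2]), array([44.5, 40.9]), np.float32(-0.3))
```

Emit:
move_arm(deltas=[{"x": 0,"y": -0.001,"z": 0.02,"wx": 0,"wy": 0,"wz": 0,"hand": 0.8},{"x": 0,"y": -0.001,"z": 0.036,"wx": 0,"wy": 0,"wz": 0,"hand": 0.8},{"x": 0,"y": -0.001,"z": 0.042,"wx": 0,"wy": 0,"wz": 0,"hand": 0.8},{"x": 0,"y": -0.001,"z": 0.042,"wx": 0,"wy": 0,"wz": 0,"hand": 0.4},{"x": 0,"y": -0.001,"z": 0.042,"wx": 0,"wy": 0,"wz": 0,"hand": 0.4},{"x": 0,"y": -0.001,"z": 0.042,"wx": 0,"wy": 0,"wz": 0,"hand": 0.4},{"x": 0,"y": -0.001,"z": 0.042,"wx": 0,"wy": 0,"wz": 0,"hand": 0.4},{"x": 0,"y": -0.001,"z": 0.042,"wx": 0,"wy": 0,"wz": 0,"hand": 0.4}])

```text
time: 36.95
tool_pos: [0.4535, -0.4098, 0.0983]
tool_rot: [-3.141, 0.001, 3.035]
contact_force: [0.2, 0.2, 3.9]
opening: 0.0453
```

Emit:
move_arm(deltas=[{"x": 0,"y": 0,"z": -0.01,"wx": 0,"wy": 0,"wz": 0,"hand": 0.4},{"x": 0,"y": 0,"z": -0.03,"wx": 0,"wy": 0,"wz": 0,"hand": 0.4},{"x": 0,"y": 0,"z": -0.055,"wx": 0,"wy": 0,"wz": 0,"hand": 0.4},{"x": 0,"y": 0,"z": -0.06,"wx": 0,"wy": 0,"wz": 0,"hand": 0.4}])

```text
time: 37.45
tool_pos: [0.4539, -0.4103, 0.1598]
tool_rot: [-3.139, 0.003, 3.035]
contact_force: [-0.9, -0.8, -0.0]
opening: 0.0457
```

```bash
python3 - <<'E'
from h import *
s=st(); im=grab("side"); m=mask(im,(5,170,150),(16,255,255),(350,300,420,395)); c=max(cv2.findContours(m,0,2)[0],key=cv2.contourArea); (x,y),r=cv2.minEnclosingCircle(c); print(x,y,r,"expected",pix("side",s["tool_pos"]))
delta([.678,-.025,.16],173.9)
E
```

```text
t 37.45 tcp [ 0.4539 -0.4103  0.1598] rpy [-179.9    0.2  173.9] F [-0.9 -0.8 -0. ] op 0.0457 q [-0.86  0.55  1.37  0.    1.21 -2.32]
380.0 354.0 13.000100135803223 expected [[384.42034499 353.00378421]]
delta mm [-182.1  406.7   -1. ] rot [-0.1  0.1  0. ]
```

Orange cap is held; I carry it to the +y bay, staying high over the tray.

Emit:
move_arm(deltas=[{"x": -0.018,"y": 0.04,"z": 0,"wx": 0,"wy": 0,"wz": 0,"hand": 0.4},{"x": -0.042,"y": 0.094,"z": 0,"wx": 0,"wy": 0,"wz": 0,"hand": 0.4},{"x": -0.066,"y": 0.148,"z": 0,"wx": 0,"wy": 0,"wz": 0,"hand": 0.4},{"x": -0.09,"y": 0.202,"z": 0,"wx": 0,"wy": 0,"wz": 0,"hand": 0.4},{"x": -0.114,"y": 0.256,"z": 0,"wx": 0,"wy": 0,"wz": 0,"hand": 0.4},{"x": -0.138,"y": 0.31,"z": 0,"wx": 0,"wy": 0,"wz": 0,"hand": 0.4},{"x": -0.162,"y": 0.362,"z": 0,"wx": 0,"wy": 0,"wz": 0,"hand": 0.4},{"x": -0.178,"y": 0.398,"z": 0.01,"wx": 0,"wy": 0,"wz": 0,"hand": 0.4}])

```text
time: 38.5
tool_pos: [0.6735, -0.0301, 0.1471]
tool_rot: [3.141, 0.0, 3.037]
contact_force: [0.5, 0.1, -0.1]
opening: 0.0454
```

Emit:
move_arm(deltas=[{"x": -0.004,"y": 0.008,"z": 0.03,"wx": 0,"wy": 0,"wz": 0,"hand": 0.4},{"x": -0.004,"y": 0.008,"z": 0.07,"wx": 0,"wy": 0,"wz": 0,"hand": 0.4},{"x": -0.004,"y": 0.008,"z": 0.08,"wx": 0,"wy": 0,"wz": 0,"hand": 0.4},{"x": -0.004,"y": 0.008,"z": 0.08,"wx": 0,"wy": 0,"wz": 0,"hand": 0.4}])

```text
time: 39.0
tool_pos: [0.6771, -0.0254, 0.0672]
tool_rot: [3.141, -0.002, 3.035]
contact_force: [-0.5, 0.1, -0.1]
opening: 0.0453
```

```bash
python3 - <<'E'
from h import *
s=st(); im=grab("side"); delta([.678,-.025,.025],173.9); print("cap2",rect("side",mask(im,(5,170,150),(16,255,255),(310,150,390,240)),s["tool_pos"][2]+.006))
print("holder",rect("side",mask(im,*W,(318,195,390,265)),.016)); show("s11",im,(290,150,450,270),3)
E
```

```text
t 39.0 tcp [ 0.6771 -0.0254  0.0672] rpy [ 1.800e+02 -1.000e-01  1.739e+02] F [-0.5  0.1 -0.1] op 0.0453 q [-0.15  0.76  1.25  0.    1.13 -1.61]
delta mm [-0.   0.6 43.6] rot [ 0.   0.1 -0. ]
cap2 (array([663.5, -25.1]), array([54.3, 27.3]), np.float32(52.6))
holder (array([668.6, -64.1]), array([174. ,  93.3]), np.float32(84.4))
```

View pics/s11.png

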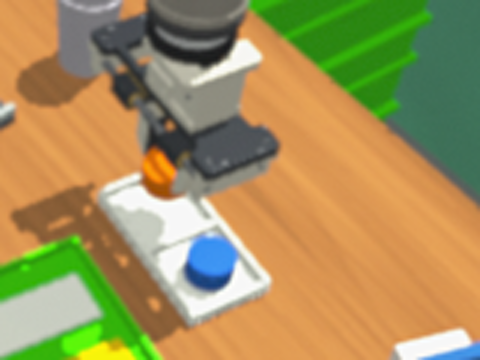

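Blue cap sits upright in the -y bay; the orange is above the empty +y bay. Lower and release.

Emit:
move_arm(deltas=[{"x": 0,"y": 0,"z": 0.02,"wx": 0,"wy": 0,"wz": 0,"hand": 0.4},{"x": 0,"y": 0,"z": 0.036,"wx": 0,"wy": 0,"wz": 0,"hand": 0.4},{"x": 0,"y": 0,"z": 0.041,"wx": 0,"wy": 0,"wz": 0,"hand": 0.4},{"x": 0,"y": 0,"z": 0.043,"wx": 0,"wy": 0,"wz": 0,"hand": 0.4},{"x": 0,"y": 0,"z": 0.043,"wx": 0,"wy": 0,"wz": 0,"hand": 0.4},{"x": 0,"y": 0,"z": 0.043,"wx": 0,"wy": 0,"wz": 0,"hand": 0.6},{"x": 0,"y": 0,"z": 0.043,"wx": 0,"wy": 0,"wz": 0,"hand": 0.6},{"x": 0,"y": 0,"z": 0.043,"wx": 0,"wy": 0,"wz": 0,"hand": 0.6}])

```text
time: 40.05
tool_pos: [0.6775, -0.0252, 0.0251]
tool_rot: [3.142, 0.0, 3.035]
contact_force: [0.7, 0.9, 0.5]
opening: 0.055
```

Emit:
move_arm(deltas=[{"x": 0,"y": 0,"z": -0.02,"wx": 0,"wy": 0,"wz": 0,"hand": 0.6},{"x": 0,"y": 0,"z": -0.07,"wx": 0,"wy": 0,"wz": 0,"hand": 0.6},{"x": 0.03,"y": 0.05,"z": -0.125,"wx": 0,"wy": 0,"wz": 0,"hand": 0.6},{"x": 0.08,"y": 0.1,"z": -0.135,"wx": 0,"wy": 0,"wz": 0,"hand": 0.6},{"x": 0.13,"y": 0.14,"z": -0.135,"wx": 0,"wy": 0,"wz": 0,"hand": 0.6},{"x": 0.18,"y": 0.17,"z": -0.135,"wx": 0,"wy": 0,"wz": 0,"hand": 0.6},{"x": 0.18,"y": 0.17,"z": -0.135,"wx": 0,"wy": 0,"wz": 0,"hand": 0.6},{"x": 0.18,"y": 0.17,"z": -0.135,"wx": 0,"wy": 0,"wz": 0,"hand": 0.6}])

```text
time: 41.05
tool_pos: [0.5166, 0.1636, 0.1613]
tool_rot: [3.141, 0.002, 3.037]
contact_force: [0.9, -0.3, 1.0]
opening: 0.055
```

```bash
python3 - <<'E'
from h import *
s=st(); im=grab("side"); t=grab("top"); print("cap2",rect("top",mask(t,(5,170,150),(16,255,255),(262,120,340,172)),.031),"cap1",rect("top",mask(t,*B,(262,120,340,172)),.031))
for n,c in (("red",RD),("yel",Y),("whi",W)): print(n,rect("top",mask(t,*c,(270,172,388,255)),.009))
print("tray",rect("top",mask(t,*G,(250,150,395,275)),.014))
show("fin",np.hstack([im[190:390,250:450],t[100:300,260:460]]),(0,0,400,200),2)
E
```

```text
t 41.05 tcp [0.5166 0.1636 0.1613] rpy [1.80e+02 1.00e-01 1.74e+02] F [ 0.9 -0.3  1. ] op 0.055 q [ 0.17  0.43  1.58 -0.    1.13 -1.3 ]
cap2 (array([672.2, -29.3]), array([37.3, 24.2]), np.float32(-47.8)) cap1 (array([ 670.8, -105.2]), array([44.5, 40.9]), np.float32(-0.3))
red (array([ 478.9, -218.4]), array([137. ,  46.3]), np.float32(-6.4))
yel (array([ 486.1, -138.8]), array([139.4,  49.6]), np.float32(-6.0))
whi (array([494.6, -60.6]), array([139.5,  49.5]), np.float32(-7.0))
tray (array([ 484.9, -140. ]), array([279.7, 181.1]), np.float32(83.9))
```

The viewing limit is reached, so I finish the checks numerically.

```bash
python3 - <<'E'
from h import *
im=grab("side"); t=grab("top")
print("cap2 top",rect("top",mask(t,(3,120,80),(18,255,255),(280,128,301,165)),.031),"side",rect("side",mask(im,(3,150,100),(18,255,255),(322,203,350,240)),.031),"cap1 side",rect("side",mask(im,*B,(320,190,400,270)),.031))
print("holder",rect("top",mask(t,*W,(262,120,340,172)),.016))
t0=cv2.imread("pics/top0.png")[:,:,::-1];i0=cv2.imread("pics/side0.png")[:,:,::-1]
def cen(i,b,g=((40,80,30),(80,255,255))):
    m=mask(i,*g,b); ys,xs=np.nonzero(m); return len(xs),round(xs.mean(),1),round(ys.mean(),1)
for n,b in (("jar1",(385,300,435,358)),("jar2",(345,340,395,398))): print(n,cen(i0,b),cen(im,b))
for n,b in (("tumbler",(185,90,228,135)),("carton",(378,100,425,150)),("calc",(95,190,142,255))): print(n,"mean diff",np.abs(t0[b[1]:b[3],b[0]:b[2]].astype(int)-t[b[1]:b[3],b[0]:b[2]]).mean().round(2))
E
```

```text
cap2 top (array([677. , -26.3]), array([47.2, 40.7]), np.float32(0.2)) side (array([597.7, -40.7]), array([74. , 30.2]), np.float32(82.8)) cap1 side (array([ 665.9, -108.4]), array([59.3, 40.8]), np.float32(42.4))
holder (array([673.9, -64.8]), array([165.3,  84.6]), np.float32(84.4))
jar1 (218, np.float64(399.8), np.float64(343.1)) (219, np.float64(399.7), np.float64(343.0))
jar2 (207, np.float64(368.3), np.float64(380.1)) (207, np.float64(368.3), np.float64(380.1))
tumbler mean diff 3.44
carton mean diff 3.94
calc mean diff 9.81
```

```bash
python3 -c "
from cell import robot
print(robot.hand_in())"
```

```text
the job is handed in; nothing more can be done
None
```

I slid out, pinched and laid all three boards in the green tray. Then I moved the blue and orange caps into the two bays of the white holder and handed the job in, at about 41 s of the 210 s limit.

**What the last checks showed:**
- **Boards:** in the top view they lie side by side in the tray at about y = -79, +1 and +80 mm in the tray frame, aligned with it to within about 1°.
- **Caps:** blue measured at (671,-105) mm and orange at (677,-26) mm, each within a few mm of its bay centre. The holder had not moved.
- **Jars:** their green bands sit at the same pixels as at the start, so neither moved nor tipped.

**What failed or disagreed:**
- **Final picture:** I could not view it because the picture limit was reached, so the final state is confirmed by measurement only.
- **Orange cap:** its side-view mask picked up wood and gave no usable position, so only the top view confirms it.
- **Bystanders:** I only compared before and after pictures around each of them. The difference was small for the tumbler and carton (3–4 grey levels) but larger for the calculator (about 10). I put that down to shadow, since the arm never went near it, but did not check further.

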